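# Fit bolts and clips to a safe's bolt unit and crank it through three cycles

## Task

Lay each loose locking bolt from the parts mat into a bay of the safe-door bolt unit, its rod in the bearing and its eye over the stud, and push a retaining clip sideways into the groove of each of those studs until it is home (a clip may be left over). Only then grip the crank knob from above and run the bolts out and in through exactly three full clockwise turns, slowly and evenly, no faster than about half a turn a second, holding on through the heavy point of each turn so that the springs never fling the crank round. Finish with the bolts drawn in and every fitted clip still home, and do not disturb the deadbolt body, the brass lock cylinder or the white rod lying near by.

Things in the scene. Friction and masses are not known exactly. Their poses are not given: they have to be found in the camera images.
- lock: Bolt unit of a safe door, lying fixed on the bench: steel back plate 210 x 360 mm, 6 mm thick. Origin on the bench, mid of the three bays (y = -70, 0, 70 mm). Dark forend strip at its -x edge, bolt bar behind it, grey bridge (43 mm high) with the crank at its +y end. A fitted bolt lies along x, nose to -x, its eye over the stud; with the bar in, its origin is at x = -10 mm, 20 mm up.
- bay1 (a point): Floor of the U-shaped open-topped bearing of this bay in the forend, at y = -70 mm, x = -75 mm, 20 mm above the bench; 26 mm wide, 16 mm long (along x), cheeks 16 mm high. The rod of a fitted bolt lies in it. Axes as the unit's.
- bay2 (a point): Floor of the U-shaped open-topped bearing of this bay in the forend, at y = 0 mm, x = -75 mm, 20 mm above the bench; 26 mm wide, 16 mm long (along x), cheeks 16 mm high. The rod of a fitted bolt lies in it. Axes as the unit's.
- bay3 (a point): Floor of the U-shaped open-topped bearing of this bay in the forend, at y = 70 mm, x = -75 mm, 20 mm above the bench; 26 mm wide, 16 mm long (along x), cheeks 16 mm high. The rod of a fitted bolt lies in it. Axes as the unit's.
- stud1 (a point): Upright brass stud of bay 1 on the bolt bar (bar top 20 mm up; the crank moves it 36 mm to -x and back each turn; stud at x = 45 mm when drawn in). Point on its axis at the groove's lower edge, 26.5 mm up. 16 mm thick from the bar to here; groove (neck 9 mm thick) from here 9.5 mm up; head 16 mm, tapered on top, ends 45 mm up. Clear space behind it (+x) for bringing in a clip.
- stud2 (a point): Upright brass stud of bay 2 on the bolt bar (bar top 20 mm up; the crank moves it 36 mm to -x and back each turn; stud at x = 45 mm when drawn in). Point on its axis at the groove's lower edge, 26.5 mm up. 16 mm thick from the bar to here; groove (neck 9 mm thick) from here 9.5 mm up; head 16 mm, tapered on top, ends 45 mm up. Clear space behind it (+x) for bringing in a clip.
- stud3 (a point): Upright brass stud of bay 3 on the bolt bar (bar top 20 mm up; the crank moves it 36 mm to -x and back each turn; stud at x = 45 mm when drawn in). Point on its axis at the groove's lower edge, 26.5 mm up. 16 mm thick from the bar to here; groove (neck 9 mm thick) from here 9.5 mm up; head 16 mm, tapered on top, ends 45 mm up. Clear space behind it (+x) for bringing in a clip.
- bolt1: Loose steel locking bolt, about 340 g, 150 mm long: rod 22 mm across along x from the nose (x = -75) to x = 20 mm, then a flat tail 36 mm wide, 6 mm thick, to x = 75 mm, flush with the rod's underside, with an eye. Origin at the underside; balances near x = -5 mm, grip the rod there. Two or three are present; any fits any bay.
- eye1 (a point): Middle of the eye (24 mm along x, 22 mm along y) of bolt 1, level with the tail's top face (x = 55 mm, z = 6 mm from the bolt's origin).
- bolt2: Loose steel locking bolt, about 340 g, 150 mm long: rod 22 mm across along x from the nose (x = -75) to x = 20 mm, then a flat tail 36 mm wide, 6 mm thick, to x = 75 mm, flush with the rod's underside, with an eye. Origin at the underside; balances near x = -5 mm, grip the rod there. Two or three are present; any fits any bay.
- eye2 (a point): Middle of the eye (24 mm along x, 22 mm along y) of bolt 2, level with the tail's top face (x = 55 mm, z = 6 mm from the bolt's origin).
- bolt3: Loose steel locking bolt, about 340 g, 150 mm long: rod 22 mm across along x from the nose (x = -75) to x = 20 mm, then a flat tail 36 mm wide, 6 mm thick, to x = 75 mm, flush with the rod's underside, with an eye. Origin at the underside; balances near x = -5 mm, grip the rod there. Two or three are present; any fits any bay.
- eye3 (a point): Middle of the eye (24 mm along x, 22 mm along y) of bolt 3, level with the tail's top face (x = 55 mm, z = 6 mm from the bolt's origin).
- clip1: Open retaining clip, steel, 35 g, 5 mm thick: flat fork 30 mm wide, slot 11 mm wide, open to the clip's -x; prongs reach x = -15, back edge x = 28 mm. Origin at the underside where the stud's axis comes when home. Upturned tab at x = 22 to 28 mm, 16 mm wide (y), top 22 mm up: the grip. Goes on level, underside 26.5 to 30 mm above the bench, moved along its -x from behind the stud.
- clip2: Open retaining clip, steel, 35 g, 5 mm thick: flat fork 30 mm wide, slot 11 mm wide, open to the clip's -x; prongs reach x = -15, back edge x = 28 mm. Origin at the underside where the stud's axis comes when home. Upturned tab at x = 22 to 28 mm, 16 mm wide (y), top 22 mm up: the grip. Goes on level, underside 26.5 to 30 mm above the bench, moved along its -x from behind the stud.
- clip3: Open retaining clip, steel, 35 g, 5 mm thick: flat fork 30 mm wide, slot 11 mm wide, open to the clip's -x; prongs reach x = -15, back edge x = 28 mm. Origin at the underside where the stud's axis comes when home. Upturned tab at x = 22 to 28 mm, 16 mm wide (y), top 22 mm up: the grip. Goes on level, underside 26.5 to 30 mm above the bench, moved along its -x from behind the stud.
- crank (a joint): Crank angle, rad, growing clockwise from above; 0 at the start (bolts in, arm along the unit's +y), three full turns = 18.85, no stop. Each turn: in the first half a link pushes bar and bolts out against springs, heaviest near 1/3 turn (0.6 N m, 9 N at the knob); past half a turn the springs drive the crank on as strongly to the full turn, where it rests. Let go in between it flies.
- crank_axis (a point): Vertical crank axis on top of the bridge, 43 mm above the bench; at x = -28 mm, y = 165 mm of the unit. Axes as the unit's.
- crank_knob (a point): Middle of the crank's black upright knob, 24 mm across, from 61 to 107 mm above the bench (this point 84 mm), 65 mm from the crank axis. It spins freely on its pin, so it can be held from above with an unchanging gripper direction all the way round.
- mat: Black rubber mat 290 x 250 x 3 mm, fixed; bolts and clips lie on it at the start. Origin at its underside.
- deadbolt: Deadbolt body, steel drum 62 mm across on a dark flange, about 72 mm high with its tailpiece; leave alone. Origin at its underside.
- cylinder: Brass rim-lock cylinder 55 mm long lying down; leave alone. Origin at its underside.
- follower: White plastic plug follower, rod 13 mm across and 90 mm long; leave alone. Origin at its underside.
There are look-alikes about, which are no part of the job. What is shaped like the bolt2 but green or pink is not meant.

How it is judged:
By the outcome, as a careful person would: the job done as asked, in the order asked, and still so for the second after the job is handed in, with the robot touching nothing.
Of bolt1, bolt2, bolt3 only 2 to 3 are there at a start; the rules pass over those that are not, and their reading is None.
At some moment in a run one of bolt1, bolt2, bolt3 may be knocked a few centimetres aside while the robot is not near it.
It also fails if it takes over 208 s, if anything falls off the work surface, if the arm or the gripper's body presses on something with over 40 N, if the wrist force passes 120 N, or if a joint passes its speed limit or range.

## Robot

A 6-joint arm with a two-finger parallel gripper is mounted at the origin on the work surface. World frame = base frame: x ahead of the robot, y to its left, z up, the work surface at z = 0. Lengths are in m, angles in degrees, forces in N, time in s.
With the tool pointing down it reaches from about 0.375 to 0.975 m from the base axis. Payload 3.8 kg.
Tool frame: the origin (TCP) lies at the very end of the fingers, on their centre line; the grasp point (between the pads) lies 19 mm behind it; z points along the fingers, y is the line along which they close (so a half turn about z gives the same grasp; the last joint's range is limited). The gripper opens to 88 mm and grips with 3 to 60 N. Pads are 18 mm wide; open, the fingers measure 123 mm over their backs; the gripper's body (75 mm by 187 mm) begins 45 mm behind the grasp point.
Start: joints at [62.401, 15.12, 91.902, -0, 72.978, -2.114], TCP at [0.29, 0.609, 0.239] pointing down, gripper open.
Joint ranges: [-150.88, 150.88], [-54.13, 125.18], [17.81, 147.31], [-75.09, 255.09], [0, 152.58], [-146.25, 146.25]. Speed limits (degrees/s): [147.25, 147.25, 180, 180, 180, 180].

## Interface

Orientations are given as a 3x3 rotation matrix whose columns are the frame's x, y, z axes.
In Python, from bench import observe, snapshot, get_calibration, hand_in gives the robot as it stands.
- The arm moves only by the shell command python3 -m handwheel 'ROWS'. ROWS is JSON, one flat list of numbers, 7 for each row, row after row: the turn, a rotation vector about the tool's x, y, z in rad, then the shift along the tool's x, y, z in mm, then the closure, from 0 (fully open) to 1 (shut). In form: [rx, ry, rz, dx, dy, dz, gripper, rx, ry, rz, dx, dy, dz, gripper, ...]. A call has 1 to 8 rows; each row is the pose to reach, as a shift and turn from the pose commanded when the call began, along the tool's axes at that moment; what a row does not reach only later rows make up. A row lasts 1/12 s, in which the tool goes at most 41.7 mm and 7.16 degrees, less where a joint would pass 70% of its speed; a pose out of reach is approached as far as the arm can. A call with a gripper value outside its range is refused whole. The fingers move at their own pace and stop on an object; the grip force is fixed at half the most. Time passes only in rows, so rows that repeat a pose let the fingers close. It gives the time, the measured TCP pose, the force, the opening and the grip force at its end, in the units of the state.
- observe(): the state, without advancing time (a new reading comes with each control period).
- snapshot(name): name is "scene" or "side" or "wrist"; returns (picture, depth): 420x560x3 uint8, red, green, blue; 420x560 float32, m along the optical axis (not along the pixel's ray), 0 where there is no reading.
- get_calibration(name): a dict with "camera_matrix" (3x3 intrinsics, pixels), "D" ([k1, k2, p1, p2, k3] as OpenCV has them; the pictures are not rectified), "position" and "orientation" of the camera in the world; the wrist camera has in their place "T_tool_cam" (4x4, takes a point from camera to tool coordinates, whose origin is the TCP and whose axes are the flange's). Camera axes: x right, y down, z forward; pixel columns grow to the right and rows downward; lengths in m; the calibration is good to about 2 mm. A picture is of the moment at which its call begins: read the wrist's pose just before it. get_calibration takes no time and is no camera call.
- hand_in(): hands the job in; it is judged then, once.
The state is a dict: "time_s": time; "qpos": joint angles; "dq": joint speeds; "tau": joint torques, N m; "tcp_pos": TCP position; "eef_rot": TCP orientation; "wrist_force": force on the tool from outside, world axes, zero at the start; "moment": the same for the moment, N m; "finger_gap": opening from 0.0 (shut) to 1.0 (fully open); "grasp_force": force on a finger pad.
Only numpy, scipy, OpenCV 4.12 (cv2) and the standard library are available. Lean on these libraries where they do the work, as an engineer would, in place of code of your own. Each camera call takes 0.05 s, during which the arm holds its last target. There are 200 camera calls.

## Working session

There is one attempt and no reset: what is moved stays moved. The work goes in short steps, Python scripts to look and compute and a shell command to move; the robot and the scene stay as the last step left them, time stands still between calls to the robot, and variables do not carry over. Pictures are saved under pics/ and viewed, at most 14 in all, crops included, and the job is handed in when it is done.

```bash
ls; mkdir -p pics
cat > h.py <<'E'
import numpy as np, cv2
from bench import observe, snapshot, get_calibration
def cam(name):
    c=get_calibration(name); s=observe()
    K=np.array(c["camera_matrix"],float); D=np.array(c["D"],float)
    if name=="wrist":
        T=np.array(c["T_tool_cam"]); R0=np.array(s["eef_rot"]); p0=np.array(s["tcp_pos"])
        R=R0@T[:3,:3]; p=R0@T[:3,3]+p0
    else: R=np.array(c["orientation"]); p=np.array(c["position"])
    return K,D,R,p
def shot(name,png=None):
    C=cam(name); im,d=snapshot(name)
    if png: cv2.imwrite("pics/"+png,im[:,:,::-1])
    return im,d,C
def ray(C,uv,z):
    K,D,R,p=C
    q=cv2.undistortPoints(np.array(uv,float).reshape(-1,1,2),K,D)[:,0]
    v=np.c_[q,np.ones(len(q))]@R.T
    return p+v*((z-p[2])/v[:,2])[:,None]
def proj(C,P):
    K,D,R,p=C
    return cv2.projectPoints((np.array(P,float).reshape(-1,3)-p)@R,np.zeros(3),np.zeros(3),K,D)[0][:,0]
def cloud(C,d):
    K,D,R,p=C; h,w=d.shape
    u,v=np.meshgrid(np.arange(w),np.arange(h))
    q=cv2.undistortPoints(np.stack([u,v],-1).reshape(-1,1,2).astype(float),K,D)[:,0]
    P=(np.c_[q,np.ones(len(q))]*d.reshape(-1,1))@R.T+p
    return P.reshape(h,w,3)
E
python3 - <<'E'
from h import *
for n in ("scene","side","wrist"):
    im,d,C=shot(n,n+"0.png"); print(n,C[3].round(3),C[2].round(2).tolist(),C[0][0,0],d.min(),d.max())
s=observe();print(s)
print(get_calibration("wrist")["T_tool_cam"])
E
```

```text
pics
scene [0.973 0.546 1.008] [[-0.86, 0.38, -0.35], [0.52, 0.65, -0.56], [0.01, -0.66, -0.75]] 419.763292481383 0.0 3.693527
side [ 0.009 -0.959  0.624] [[0.83, -0.29, 0.48], [-0.56, -0.4, 0.73], [-0.03, -0.87, -0.49]] 403.2336861044801 0.0 2.9407644
wrist [0.218 0.643 0.386] [[0.43, 0.86, 0.28], [0.9, -0.41, -0.13], [-0.0, 0.31, -0.95]] 303.99262211114893 0.0 1.2861769
{'time_s': 0.15, 'qpos': array([ 6.24005245e+01,  1.51582920e+01,  9.19620821e+01,  2.22505403e-03,
        7.29775070e+01, -2.11455006e+00]), 'dq': array([ 0.06420512, -0.10197418, -0.33500177,  0.06119217, -0.05305595,
       -0.06869408]), 'tau': array([ 1.98199446e-04, -5.02846813e+01, -3.57468617e+01,  7.29325460e-02,
        2.49027164e-02, -6.40894791e-05]), 'tcp_pos': array([0.29017759, 0.60884445, 0.23769651]), 'eef_rot': array([[-9.02693574e-01,  4.30283199e-01, -8.24364141e-04],
       [ 4.30283977e-01,  9.02692339e-01, -1.49674693e-03],
       [ 1.00122139e-04, -1.70581451e-03, -9.99998540e-01]]), 'wrist_force': array([ 0.20124422, -0.60501815, -0.03875374]), 'moment': array([-0.00246684,  0.01099475, -0.01591268]), 'grasp_force': 0.0, 'finger_gap': 1.0018750042278268}
[[ 2.37664759e-05 -9.51772586e-01 -3.06804407e-01  7.98440046e-02]
 [ 9.99999980e-01  8.42007484e-05 -1.83744064e-04 -3.46261699e-04]
 [ 2.00715723e-04 -3.06804397e-01  9.51772568e-01 -1.48183684e-01]
 [ 0.00000000e+00  0.00000000e+00  0.00000000e+00  1.00000000e+00]]
```

View pics/scene0.png

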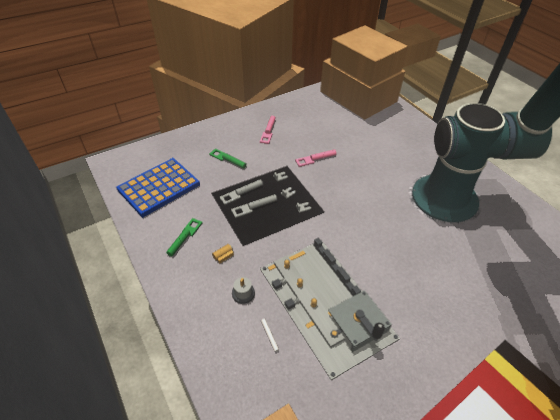

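View pics/side0.png

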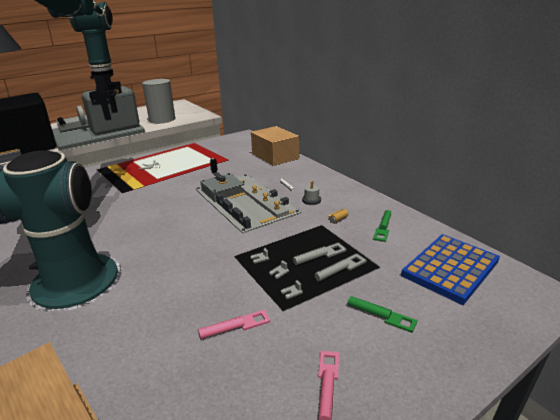

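Run:
```python
import cv2
a=cv2.imread("pics/scene0.png")
cv2.imwrite("pics/sc_unit.png",cv2.resize(a[150:380,200:410],None,fx=2.6,fy=2.6,interpolation=cv2.INTER_CUBIC))
from h import *
d=snapshot("scene")[1]
C=cam("scene"); P=cloud(C,d)
for uv in [(287,264),(300,282),(313,302),(379,328),(358,315),(239,192),(279,175),(288,191),(303,205),(262,186),(242,283),(223,253),(270,335),(320,210)]:
    print(uv,P[uv[1],uv[0]].round(3))
```

```text
(287, 264) [ 0.606 -0.015  0.04 ]
(300, 282) [0.608 0.055 0.044]
(313, 302) [0.612 0.123 0.044]
(379, 328) [0.542 0.284 0.107]
(358, 315) [0.543 0.218 0.064]
(239, 192) [ 0.586 -0.349  0.022]
(279, 175) [ 0.425 -0.362  0.012]
(288, 191) [ 0.436 -0.284  0.006]
(303, 205) [ 0.427 -0.206  0.006]
(262, 186) [ 0.501 -0.347  0.009]
(242, 283) [ 0.746 -0.014  0.058]
(223, 253) [ 0.737 -0.155  0.018]
(270, 335) [0.745 0.131 0.012]
(320, 210) [ 0.39  -0.162  0.003]
```

View pics/sc_unit.png

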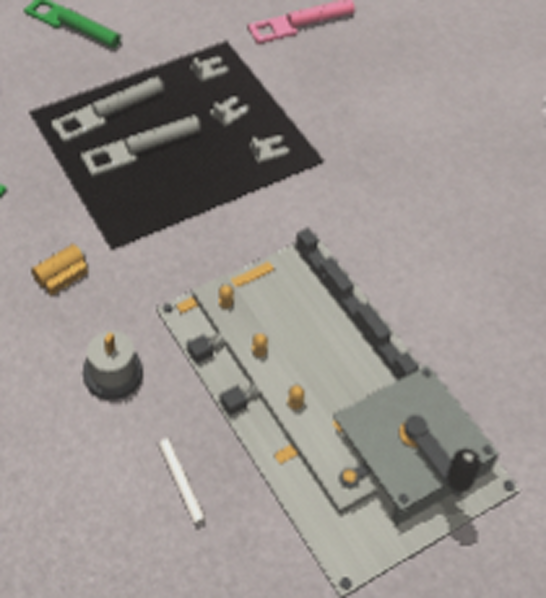

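```bash
python3 -m handwheel '[0,0,-0.445,-191,-237,0,0, 0,0,-0.445,-191,-237,0,0, 0,0,-0.445,-191,-237,0,0, 0,0,-0.445,-191,-237,0,0, 0,0,-0.445,-191,-237,0,0, 0,0,-0.445,-191,-237,0,0, 0,0,-0.445,-191,-237,0,0, 0,0,-0.445,-191,-237,0,0]'
python3 -m handwheel '[0,0,0,-70,-297,0,0.3, 0,0,0,-70,-297,0,0.3, 0,0,0,-70,-297,0,0.3, 0,0,0,-70,-297,0,0.3, 0,0,0,-70,-297,0,0.3, 0,0,0,-70,-297,0,0.3, 0,0,0,-70,-297,0,0.3, 0,0,0,-70,-297,0,0.3]'
python3 -m handwheel '[0,0,0,-70,-297,0,0.4, 0,0,0,-70,-297,0,0.4, 0,0,0,-70,-297,0,0.4, 0,0,0,-70,-297,0,0.4, 0,0,0,-70,-297,0,0.4, 0,0,0,-70,-297,0,0.4, 0,0,0,-70,-297,0,0.4, 0,0,0,-70,-297,0,0.4, 0,0,0,-70,-297,0,0.4]'
python3 - <<'E'
from h import *
s=observe(); print(s["time_s"],s["tcp_pos"].round(4),s["eef_rot"].round(3).tolist(),s["qpos"].round(0))
im,d,C=shot("wrist","w1.png"); np.savez("w1.npz",d=d,im=im)
E
```

```text
time_s: 0.87
tcp_pos: [0.361, 0.3087, 0.2384]
eef_rot: [[-1.0, 0.002, 0.0], [0.002, 1.0, -0.002], [-0.0, -0.002, -1.0]]
wrist_force: [-0.7, -0.1, -0.5]
finger_gap: 1.001
grasp_force: 0.0
time_s: 1.53
tcp_pos: [0.4318, 0.0121, 0.239]
eef_rot: [[-1.0, 0.003, 0.001], [0.003, 1.0, -0.002], [-0.001, -0.002, -1.0]]
wrist_force: [1.2, 1.0, -0.8]
finger_gap: 0.699
grasp_force: 0.0
1.5333 [0.4318 0.0121 0.239 ] [[-1.0, 0.003, 0.001], [0.003, 1.0, -0.002], [-0.001, -0.002, -1.0]] [ -2. -12. 120.  -0.  72. -91.]validation failed for argument at $...
```

View pics/w1.png

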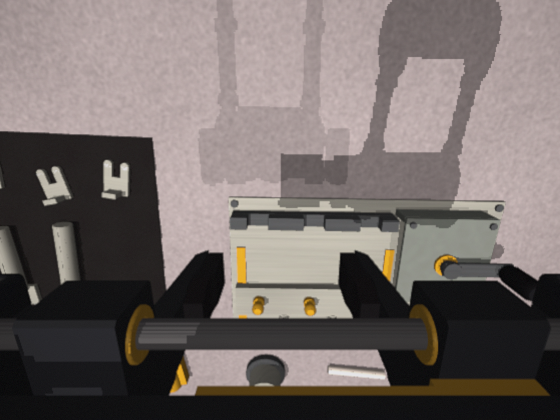

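```bash
python3 -m handwheel '[0,0,0,-120,-292,0,0.3, 0,0,0,-120,-292,0,0.3, 0,0,0,-120,-292,0,0.3, 0,0,0,-120,-292,0,0.3, 0,0,0,-120,-292,0,0.3, 0,0,0,-120,-292,0,0.3, 0,0,0,-120,-292,0,0.3, 0,0,0,-120,-292,0,0.3]'
python3 -m handwheel '[0,0,0,0,0,0,0.3]'
python3 - <<'E'
from h import *
s=observe(); print(s["time_s"],s["tcp_pos"].round(4),s["eef_rot"].round(3).tolist(),s["qpos"].round(0))
im,d,C=shot("wrist","w2.png"); P=cloud(C,d); np.savez("w2.npz",P=P,im=im)
z=P[...,2]; m=((z>0.0055)&(z<0.05)&(d>0.2)&(im.max(2)>90)&(im.max(2)-im.min(2)<25)).astype(np.uint8)
n,l,st,ce=cv2.connectedComponentsWithStats(m)
for i in range(1,n):
    if st[i,4]<60: continue
    Q=P[l==i]; r=cv2.minAreaRect((Q[:,:2]*1000).astype(np.float32))
    print(st[i],ce[i].round(),np.median(Q,0).round(4),np.percentile(Q[:,2],[5,95]).round(3),np.array(r[0]).round(1),np.array(r[1]).round(1),round(r[2],1))
E
```

```text
time_s: 2.25
tcp_pos: [0.5527, -0.2784, 0.2383]
eef_rot: [[-1.0, 0.001, 0.001], [0.001, 1.0, -0.001], [-0.001, -0.001, -1.0]]
wrist_force: [0.2, 0.2, -0.3]
finger_gap: 0.699
grasp_force: 0.0
time_s: 2.33
tcp_pos: [0.5529, -0.2792, 0.238]
eef_rot: [[-1.0, 0.003, 0.001], [0.003, 1.0, -0.001], [-0.001, -0.001, -1.0]]
wrist_force: [-0.9, 0.7, -0.3]
finger_gap: 0.703
grasp_force: 0.0
2.3333 [ 0.5529 -0.2792  0.238 ] [[-1.0, 0.003, 0.001], [0.003, 1.0, -0.001], [-0.001, -0.001, -1.0]] [ -29.    9.   99.   -0.   72. -119.]
[197  41  29  45 950] [211.  65.] [ 0.4237 -0.3583  0.0103] [0.008 0.027] [ 421. -359.] [32.3 43.3] 84.9
[336  50  35  46 933] [353.  74.] [ 0.4336 -0.2003  0.0102] [0.008 0.027] [ 430.6 -196.9] [32.4 44.3] 79.8
[267  58  32  45 896] [283.  82.] [ 0.4418 -0.2762  0.0101] [0.008 0.027] [ 438.5 -278.3] [44.1 31.9] 10.6
[  439    97   121   168 14673] [507. 181.] [0.5583 0.0039 0.0085] [0.007 0.028] [562.8  12.7] [147.7 209.9] 89.2
[ 262  127   33  117 2236] [280. 187.] [ 0.5649 -0.28    0.0225] [0.01  0.027] [ 566.4 -281.2] [ 38.1 153.9] 84.8
[ 205  132   35  116 2219] [219. 192.] [ 0.5724 -0.3564  0.0222] [0.01  0.027] [ 572.6 -358.5] [154.1  39.2] 1.6
[550 252  10  14 107] [556. 259.] [0.658  0.0783 0.0269] [0.026 0.028] [656.5  78.7] [20.  11.5] 2.9
```

View pics/w2.png

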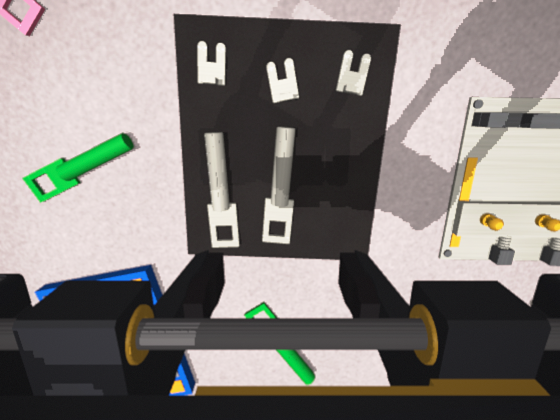

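```bash
for i in 1 2 3; do python3 -m handwheel '[0,0,1.0,0,0,0,0.3, 0,0,1.0,0,0,0,0.3, 0,0,1.0,0,0,0,0.3, 0,0,1.0,0,0,0,0.3, 0,0,1.0,0,0,0,0.3, 0,0,1.0,0,0,0,0.3, 0,0,1.0,0,0,0,0.3, 0,0,1.0,0,0,0,0.3]'|tail -4|head -1; done
python3 -m handwheel '[0,0,0.1416,0,0,0,0.3, 0,0,0.1416,0,0,0,0.3, 0,0,0.1416,0,0,0,0.3]'
python3 - <<'E'
from h import *
s=observe(); print(s["time_s"],s["tcp_pos"].round(4),s["eef_rot"].round(3).tolist(),s["qpos"].round(0))
im,d,C=shot("wrist","w3.png"); P=cloud(C,d); np.savez("w3.npz",P=P,im=im)
z=P[...,2]; g=im.max(2)-im.min(2)<25
m=((z>0.0055)&(z<0.05)&(d>0.2)&(im.max(2)>90)&g).astype(np.uint8)
n,l,st,ce=cv2.connectedComponentsWithStats(m)
for i in range(1,n):
    if st[i,4]<60: continue
    Q=P[l==i]; r=cv2.minAreaRect((Q[:,:2]*1000).astype(np.float32))
    print(st[i],ce[i].round(),np.median(Q,0).round(4),np.array(r[0]).round(1),np.array(r[1]).round(1),round(r[2],1))
print("mat z",np.median(z[(im.max(2)<50)&(z<0.02)&(d>.2)]))
E
```

```text
eef_rot: [[-0.537, 0.844, -0.0], [0.844, 0.537, 0.001], [0.001, 0.0, -1.0]]
eef_rot: [[0.42, 0.907, -0.0], [0.907, -0.42, 0.001], [0.001, -0.001, -1.0]]
eef_rot: [[0.991, 0.137, -0.0], [0.137, -0.991, 0.001], [-0.0, -0.001, -1.0]]
time_s: 4.63
tcp_pos: [0.5511, -0.2739, 0.2387]
eef_rot: [[1.0, 0.004, -0.0], [0.004, -1.0, 0.001], [-0.0, -0.001, -1.0]]
wrist_force: [0.9, -0.1, 0.1]
finger_gap: 0.702
grasp_force: 0.0
4.6333 [ 0.5511 -0.2739  0.2387] [[1.0, 0.004, -0.0], [0.004, -1.0, 0.001], [-0.0, -0.001, -1.0]] [-29.   9. 100.   0.  72.  61.]
[  0   0  66  30 710] [35. 13.] [ 0.7249 -0.0226  0.0155] [725.  -20.1] [20.8 57.9] 14.9
[523   0  22  14 254] [533.   5.] [ 0.7355 -0.5317  0.0239] [ 735.6 -532.6] [11.9 22.9] 7.6
[493  25  21  27 462] [503.  38.] [ 0.7056 -0.5085  0.0237] [ 705.4 -508.8] [21.3 23.1] 11.1
[175  33  18   8  89] [183.  36.] [ 0.7071 -0.1695  0.0219] [ 706.9 -167.1] [ 4.2 19.8] 6.3
[    0    76   124   169 15641] [ 54. 161.] [0.5684 0.0057 0.0085] [563.6  21.3] [165.9 209.7] 89.0
[ 334   97   34  128 2587] [350. 155.] [ 0.5881 -0.3567  0.0176] [ 567.4 -358.9] [159.2  38.7] 1.8
[ 274  102   36  127 2499] [288. 160.] [ 0.582  -0.2809  0.0184] [ 561.4 -280.9] [ 38.3 159.1] 84.9
[271 242  27  32 540] [284. 256.] [ 0.444  -0.2769  0.0103] [ 438.3 -278.1] [45.5 31.9] 10.3
[216 247  23  32 343] [230. 260.] [ 0.4389 -0.2058  0.0104] [ 430.2 -197.8] [30.7 47.3] 81.2
[329 255  11  29 204] [334. 269.] [ 0.4227 -0.3483  0.0099] [ 421.2 -348.9] [11.2 46.1] 87.3
mat z 0.005133981273741872
```

View pics/w3.png

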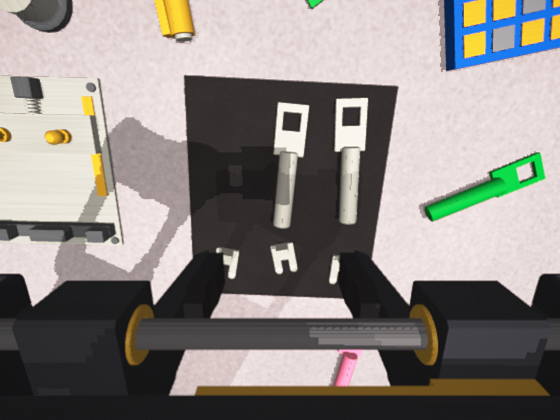

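```bash
cat >> h.py <<'E'
def eyes(im,C,ztop):
    "holes in bright grey blobs -> world eye centres"
    m=((im.max(2)>100)&(im.max(2).astype(int)-im.min(2)<30)).astype(np.uint8)
    cs,h=cv2.findContours(m,cv2.RETR_CCOMP,cv2.CHAIN_APPROX_NONE); o=[]
    for c,k in zip(cs,h[0]):
        a=cv2.contourArea(c)
        if k[3]>=0 and 60<a<3000:
            M=cv2.moments(c); uv=(M["m10"]/M["m00"],M["m01"]/M["m00"])
            o.append((np.round(uv,1),a,ray(C,uv,ztop)[0].round(4)))
    return o
def studs(im,C,z=0.045):
    hsv=cv2.cvtColor(im,cv2.COLOR_RGB2HSV); m=cv2.inRange(hsv,(10,120,90),(30,255,255))
    n,l,st,ce=cv2.connectedComponentsWithStats(m)
    return [(st[i].tolist(),ray(C,ce[i],0.036)[0].round(4)) for i in range(1,n) if st[i,4]>25]
E
python3 - <<'E'
from h import *
im=cv2.imread("pics/w3.png")[:,:,::-1].copy(); C=cam("wrist")
for e in eyes(im,C,0.009): print(e)
for e in studs(im,C): print(e)
# clip axes & bolts: silhouettes on plane
d=np.load("w3.npz")["P"]
E
```

```text
(array([291.3, 121.2]), 336.0, array([ 0.6198, -0.2863,  0.009 ]))
(array([351. , 116.3]), 338.0, array([ 0.6257, -0.357 ,  0.009 ]))
(array([491.2, 186.6]), 2903.0, array([ 0.5408, -0.5419,  0.009 ]))
(array([110.5, 160.2]), 125.0, array([ 0.5722, -0.0628,  0.009 ]))
(array([ 57.7, 136.4]), 412.0, array([ 0.6007, -0.0037,  0.009 ]))
(array([ 94.9, 148.4]), 992.5, array([ 0.5866, -0.046 ,  0.009 ]))
(array([34.1, 88.6]), 303.0, array([0.6544, 0.0115, 0.009 ]))
([155, 0, 39, 37, 1142], array([ 0.7208, -0.1659,  0.036 ]))
([463, 0, 22, 27, 499], array([ 0.7256, -0.4665,  0.036 ]))
([493, 0, 22, 21, 406], array([ 0.729 , -0.4949,  0.036 ]))
([553, 0, 7, 7, 46], array([ 0.7342, -0.546 ,  0.036 ]))
([551, 15, 9, 24, 195], array([ 0.7131, -0.5513,  0.036 ]))
([521, 19, 23, 27, 487], array([ 0.7089, -0.5292,  0.036 ]))
([464, 32, 21, 26, 467], array([ 0.6973, -0.4724,  0.036 ]))
([81, 96, 14, 20, 200], array([ 0.6358, -0.063 ,  0.036 ]))
([0, 128, 11, 14, 119], array([0.6042, 0.0361, 0.036 ]))
([45, 130, 26, 15, 308], array([ 0.6026, -0.0229,  0.036 ]))
([91, 153, 16, 43, 415], array([ 0.5597, -0.0615,  0.036 ]))
([125, 306, 28, 59, 744], array([ 0.332 , -0.0714,  0.036 ]))
([410, 306, 28, 59, 755], array([ 0.3341, -0.4792,  0.036 ]))
([196, 379, 352, 16, 3630], array([ 0.237 , -0.4467,  0.036 ]))
```

```bash
python3 -m handwheel '[0,0,0.085,8,8,100,0.3, 0,0,0.085,8,8,100,0.3, 0,0,0.085,8,8,100,0.3, 0,0,0.085,8,8,100,0.3]'
```

```text
time_s: 5.02
tcp_pos: [0.5554, -0.2812, 0.1325]
eef_rot: [[0.997, -0.082, -0.009], [-0.082, -0.997, 0.005], [-0.01, -0.005, -1.0]]
wrist_force: [-1.2, 0.9, -0.4]
finger_gap: 0.7
grasp_force: 0.0
```

```bash
python3 -m handwheel '[0,0,0,5,0,40,0.35, 0,0,0,5,0,80,0.35, 0,0,0,5,0,110,0.35, 0,0,0,5,0,110,0.35, 0,0,0,5,0,110,0.35]'
```

```text
time_s: 5.43
tcp_pos: [0.5633, -0.2835, 0.0284]
eef_rot: [[0.997, -0.083, -0.002], [-0.083, -0.997, 0.001], [-0.002, -0.001, -1.0]]
wrist_force: [0.1, -0.4, 0.5]
finger_gap: 0.65
grasp_force: 0.0
```

```bash
python3 -m handwheel '[0,0,0,-3,-2,20,0.35, 0,0,0,-3,-2,21,0.35, 0,0,0,-3,-2,21,0.8, 0,0,0,-3,-2,21,0.8, 0,0,0,-3,-2,21,0.8, 0,0,0,-3,-2,21,0.8, 0,0,0,-3,-2,21,0.8, 0,0,0,-3,-2,21,0.8]'; python3 -m handwheel '[0,0,0,0,0,-40,0.8,0,0,0,0,0,-80,0.8,0,0,0,0,0,-100,0.8,0,0,0,0,0,-100,0.8]'
```

```text
time_s: 6.1
tcp_pos: [0.5618, -0.2816, 0.0087]
eef_rot: [[0.996, -0.085, 0.001], [-0.085, -0.996, 0.0], [0.001, -0.001, -1.0]]
wrist_force: [0.0, 3.6, 5.4]
finger_gap: 0.24
grasp_force: 30.0
time_s: 6.43
tcp_pos: [0.5648, -0.284, 0.1136]
eef_rot: [[0.996, -0.085, 0.009], [-0.085, -0.996, -0.005], [0.009, 0.004, -1.0]]
wrist_force: [0.9, -1.1, -2.1]
finger_gap: 0.239
grasp_force: 30.0
```

```bash
python3 -m handwheel '[0,0,-0.05,-44,-325,-30,0.8,0,0,-0.05,-44,-325,-30,0.8,0,0,-0.05,-44,-325,-30,0.8,0,0,-0.05,-44,-325,-30,0.8,0,0,-0.05,-44,-325,-30,0.8,0,0,-0.05,-44,-325,-30,0.8,0,0,-0.05,-44,-325,-30,0.8,0,0,-0.05,-44,-325,-30,0.8]'; python3 -m handwheel '[0,0,0,0,0,0,0.8,0,0,0,0,0,0,0.8,0,0,0,0,0,0,0.8]'
python3 - <<'E'
from h import *
s=observe(); print(s["tcp_pos"].round(4))
im,d,C=shot("wrist","w4.png"); P=cloud(C,d); np.savez("w4.npz",P=P,im=im)
for e in studs(im,C): print(e)
for e in eyes(im,C,s["tcp_pos"][2]): print(e)
E
```

```text
time_s: 7.1
tcp_pos: [0.5424, 0.0477, 0.1351]
eef_rot: [[0.999, -0.035, -0.004], [-0.035, -0.999, 0.0], [-0.004, 0.0, -1.0]]
wrist_force: [1.4, -0.5, -3.8]
finger_gap: 0.236
grasp_force: 30.0
time_s: 7.35
tcp_pos: [0.5434, 0.0454, 0.1356]
eef_rot: [[0.999, -0.034, -0.003], [-0.034, -0.999, -0.001], [-0.003, 0.001, -1.0]]
wrist_force: [-0.5, 0.7, -3.5]
finger_gap: 0.24
grasp_force: 30.0
[0.5434 0.0454 0.1356]
([379, 77, 16, 27, 393], array([ 0.6356, -0.038 ,  0.036 ]))
([136, 81, 19, 26, 384], array([0.6392, 0.1454, 0.036 ]))
([350, 125, 24, 21, 406], array([ 0.6028, -0.0207,  0.036 ]))
([173, 127, 27, 22, 439], array([0.6056, 0.1185, 0.036 ]))
([63, 131, 17, 16, 202], array([0.6078, 0.2098, 0.036 ]))
([264, 136, 19, 11, 155], array([0.6012, 0.0487, 0.036 ]))
([370, 158, 18, 56, 750], array([ 0.5614, -0.0364,  0.036 ]))
([148, 161, 21, 56, 740], array([0.5649, 0.1469, 0.036 ]))
([60, 215, 34, 32, 347], array([0.5327, 0.2197, 0.036 ]))
([208, 312, 7, 52, 177], array([0.4103, 0.1192, 0.036 ]))
([348, 312, 7, 52, 203], array([ 0.4052, -0.0203,  0.036 ]))
(array([ 36.9, 284.6]), 102.5, array([0.536 , 0.181 , 0.1356]))
(array([285.5, 173.3]), 669.5, array([0.5939, 0.0413, 0.1356]))
(array([378.2, 185.6]), 897.5, array([ 0.5861, -0.0047,  0.1356]))
(array([271.8, 142.5]), 318.5, array([0.609 , 0.0474, 0.1356]))
(array([186. , 137.6]), 527.5, array([0.6126, 0.088 , 0.1356]))
(array([361.4, 134.9]), 515.0, array([0.6111, 0.0049, 0.1356]))
(array([144.6,  93.1]), 478.5, array([0.6329, 0.1042, 0.1356]))
(array([386.5,  90.4]), 483.0, array([ 0.6304, -0.0056,  0.1356]))
(array([396.8,  63.9]), 150.0, array([ 0.6412, -0.0093,  0.1356]))
(array([228.1,  67.7]), 914.0, array([0.6422, 0.0654, 0.1356]))
(array([315.8,  69.9]), 1039.5, array([0.64  , 0.0265, 0.1356]))
```

View pics/w4.png

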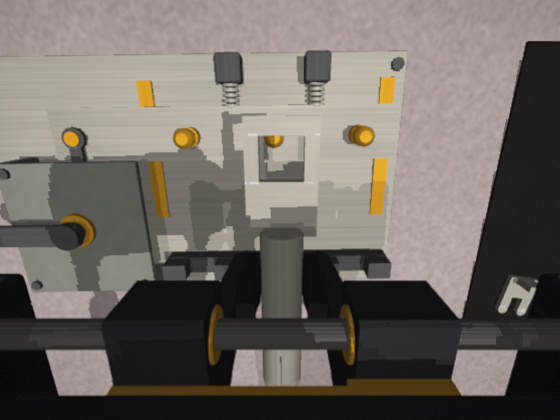

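Run:
```python
from h import *
C=cam("wrist"); s=observe(); print(s["tcp_pos"].round(4))
f=np.load("w4.npz"); P=f["P"]; im=f["im"]
print(ray(C,[(258.5,159),(304.5,159),(282,135),(282,183)],0.136).round(4))
for (x,y,w,h) in [(350,125,24,21),(173,127,27,22)]:
    Q=P[y:y+h,x:x+w].reshape(-1,3); Q=Q[(Q[:,2]>Q[:,2].max()-0.005)]; print(Q.mean(0).round(4),len(Q),Q[:,2].max())
# bearings: dark pixels near z 36
z=P[...,2]; m=(z>0.03)&(z<0.042)&(im.max(2)<90)&(P[...,0]<0.53)&(P[...,0]>0.45)
Q=P[m]; print(len(Q)); h,_=np.histogram(Q[:,1],np.arange(-0.08,0.2,0.005)); print(h)
print(np.percentile(Q[:,0],[2,50,98]))
t=P[205:222,262:300].reshape(-1,3); print("tail/rod",np.median(P[190:225,250:315,2]))
```

```text
[0.5438 0.0448 0.1359]
[[0.6017 0.0534 0.136 ]
 [0.601  0.0311 0.136 ]
 [0.6127 0.0417 0.136 ]
 [0.5894 0.0425 0.136 ]]
[0.6233 0.0426 0.2836] 1 0.2835504934063103
[0.6058 0.1183 0.0464] 248 0.049279675881784085
1196
[  0   0   0   0   0  22  95  93  99 103   0   0   0   0   9  47   1   0
   0   0   0   0   0   0   0   0   0   0   0   0   0   0   0   0   9  54
  85  49   0   0   0   0  64  97 102 101  90  29  47   0   0   0   0   0
   0   0]
[0.47660151 0.48790204 0.50403653]
tail/rod 0.13805237380577307
```

```bash
python3 -m handwheel '[0,0,-0.015,3,-6,40,0.8,0,0,-0.015,3,-6,70,0.8,0,0,-0.015,3,-6,80,0.8,0,0,-0.015,3,-6,80,0.8,0,0,-0.015,3,-6,80,0.8,0,0,-0.015,3,-6,80,0.8,0,0,-0.015,3,-6,80,0.8]'
python3 - <<'E'
from h import *
s=observe(); print(s["tcp_pos"].round(4))
im,d,C=shot("wrist","w5.png"); P=cloud(C,d); np.savez("w5.npz",P=P,im=im)
for e in studs(im,C): print(e)
cv2.imwrite("pics/w5c.png",cv2.resize(im[60:300,100:460,::-1],None,fx=2,fy=2))
E
```

```text
time_s: 7.98
tcp_pos: [0.5501, 0.0511, 0.0599]
eef_rot: [[1.0, -0.021, 0.004], [-0.021, -1.0, 0.0], [0.004, -0.0, -1.0]]
wrist_force: [0.5, -0.1, -2.4]
finger_gap: 0.24
grasp_force: 30.0
[0.5501 0.0511 0.0599]
([93, 79, 26, 36, 732], array([0.6392, 0.1421, 0.036 ]))
([425, 78, 26, 37, 762], array([ 0.6358, -0.0339,  0.036 ]))
([140, 144, 40, 32, 942], array([0.6056, 0.1187, 0.036 ]))
([269, 144, 28, 32, 705], array([0.604 , 0.0491, 0.036 ]))
([388, 144, 38, 32, 879], array([ 0.6028, -0.0213,  0.036 ]))
([0, 148, 11, 21, 183], array([0.6075, 0.2058, 0.036 ]))
([112, 189, 29, 70, 1244], array([0.5676, 0.1436, 0.036 ]))
([406, 189, 27, 70, 1270], array([ 0.564 , -0.0324,  0.036 ]))
([0, 265, 20, 9, 130], array([0.5379, 0.2242, 0.036 ]))
([25, 278, 5, 15, 31], array([0.5265, 0.215 , 0.036 ]))
([209, 312, 6, 52, 176], array([0.482 , 0.1004, 0.036 ]))
([348, 312, 7, 52, 189], array([0.4792, 0.0038, 0.036 ]))
```

View pics/w5c.png

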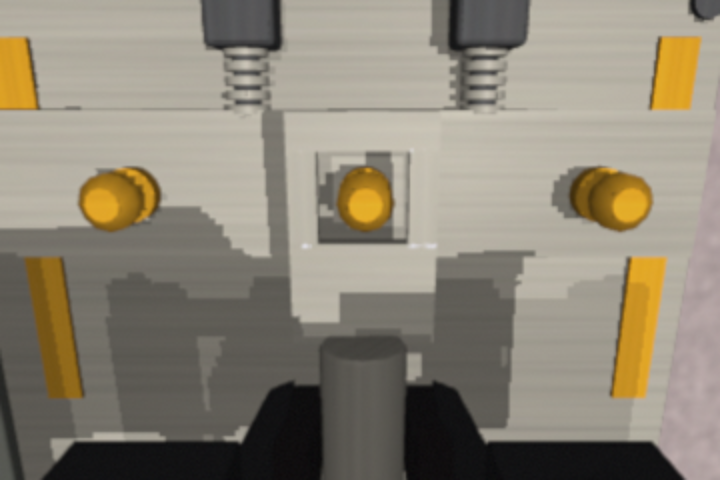

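```bash
python3 -m handwheel '[0,0,0,0,0,2,0.8,0,0,0,0,0,2,0.8]'
python3 - <<'E'
from h import *
s=observe(); print(s["tcp_pos"].round(4))
im,d,C=shot("wrist")
print(ray(C,[(258.5,158),(305,158),(282,135),(282,181.5)],s["tcp_pos"][2]).round(4))
for e in studs(im,C): 
    if 100<e[0][0]<430 and 120<e[0][1]<180: print(e)
E
```

```text
time_s: 8.2
tcp_pos: [0.5487, 0.0515, 0.0566]
eef_rot: [[1.0, -0.02, 0.002], [-0.02, -1.0, 0.0], [0.002, -0.0, -1.0]]
wrist_force: [0.3, -0.8, -2.7]
finger_gap: 0.238
grasp_force: 30.0
[0.5487 0.0515 0.0566]
[[0.607  0.0611 0.0566]
 [0.6066 0.0385 0.0566]
 [0.6176 0.0495 0.0566]
 [0.5951 0.0499 0.0566]]
([137, 142, 41, 32, 994], array([0.6057, 0.1188, 0.036 ]))
([269, 142, 29, 33, 740], array([0.604 , 0.0492, 0.036 ]))
([391, 142, 39, 32, 911], array([ 0.6028, -0.0213,  0.036 ]))
```

```bash
python3 -m handwheel '[0,0,0,-2.5,0.5,8,0.8,0,0,0,-2.5,0.5,16,0.8,0,0,0,-2.5,0.5,24,0.8,0,0,0,-2.5,0.5,28,0.8,0,0,0,-2.5,0.5,28,0.8,0,0,0,-2.5,0.5,28,0.8]'; python3 -m handwheel '[0,0,0,0,0,2,0.8,0,0,0,0,0,3,0.8,0,0,0,0,0,3,0.8]'
```

```text
time_s: 8.75
tcp_pos: [0.5452, 0.0511, 0.027]
eef_rot: [[1.0, -0.02, -0.001], [-0.02, -1.0, -0.0], [-0.001, 0.0, -1.0]]
wrist_force: [0.4, -1.4, -4.4]
finger_gap: 0.236
grasp_force: 30.0
time_s: 9.0
tcp_pos: [0.546, 0.0511, 0.0257]
eef_rot: [[1.0, -0.02, 0.001], [-0.02, -1.0, 0.0], [0.001, -0.0, -1.0]]
wrist_force: [-2.9, -1.0, 3.2]
finger_gap: 0.24
grasp_force: 30.0
```

```bash
python3 -m handwheel '[0,0,0,0,0,0,0.35,0,0,0,0,0,0,0.35,0,0,0,0,0,0,0.35,0,0,0,0,0,-20,0.35,0,0,0,0,0,-60,0.35,0,0,0,0,0,-100,0.35,0,0,0,0,0,-120,0.35,0,0,0,0,0,-120,0.35]'
python3 - <<'E'
from h import *
im,d,C=shot("wrist","w6.png"); np.savez("w6.npz",P=cloud(C,d))
cv2.imwrite("pics/w6c.png",im[0:300,:,::-1])
E
python3 -m handwheel '[0,0,-0.025,14,205,0,0.35,0,0,-0.025,14,205,0,0.35,0,0,-0.025,14,205,0,0.35,0,0,-0.025,14,205,0,0.35,0,0,-0.025,14,205,0,0.35]'
python3 -m handwheel '[0,0,-0.025,14,205,0,0.35,0,0,-0.025,14,205,0,0.35,0,0,-0.025,14,205,0,0.35,0,0,-0.025,14,205,0,0.35,0,0,-0.025,14,205,0,0.35,0,0,-0.025,14,205,0,0.35,0,0,-0.025,14,205,0,0.35]'
python3 - <<'E'
from h import *
s=observe();print(s["tcp_pos"].round(4))
im,d,C=shot("wrist","w7.png"); P=cloud(C,d); z=P[...,2]
for e in eyes(im,C,0.009): print(e)
m=((z>0.0065)&(z<0.05)&(d>0.1)&(im.max(2)>90)&(im.max(2)-im.min(2)<25)).astype(np.uint8)
n,l,st,ce=cv2.connectedComponentsWithStats(m)
for i in range(1,n):
    if st[i,4]<200: continue
    Q=P[l==i]; r=cv2.minAreaRect((Q[:,:2]*1000).astype(np.float32))
    print(st[i],np.median(Q,0).round(4),np.array(r[0]).round(1),np.array(r[1]).round(1),round(r[2],1))
E
```

```text
time_s: 9.67
tcp_pos: [0.5503, 0.0513, 0.1514]
eef_rot: [[1.0, -0.02, 0.012], [-0.02, -1.0, 0.001], [0.012, -0.001, -1.0]]
wrist_force: [1.2, 0.1, 0.6]
finger_gap: 0.644
grasp_force: 0.0
time_s: 10.13
tcp_pos: [0.554, -0.1558, 0.1425]
eef_rot: [[1.0, 0.005, -0.003], [0.005, -1.0, 0.001], [-0.003, -0.001, -1.0]]
wrist_force: [1.0, 1.0, 0.1]
finger_gap: 0.651
grasp_force: 0.0
time_s: 10.72
tcp_pos: [0.5691, -0.3607, 0.1419]
eef_rot: [[1.0, 0.027, -0.003], [0.027, -1.0, 0.002], [-0.003, -0.002, -1.0]]
wrist_force: [-0.5, 0.4, 0.0]
finger_gap: 0.653
grasp_force: 0.0
[ 0.5691 -0.3607  0.1419]
(array([278. , 137.5]), 598.0, array([ 0.626 , -0.3563,  0.009 ]))
[462  22  30  36 888] [ 0.7057 -0.5084  0.0237] [ 705.4 -508.5] [21.7 22.9] 11.2
[ 258  115   41  161 4083] [ 0.5883 -0.3581  0.019 ] [ 565.  -358.1] [160.8  36. ] 1.6
[264 308  28  10 234] [ 0.442  -0.3586  0.0107] [ 439.2 -360.2] [10.1 29.6] 0.7
```

View pics/w6c.png

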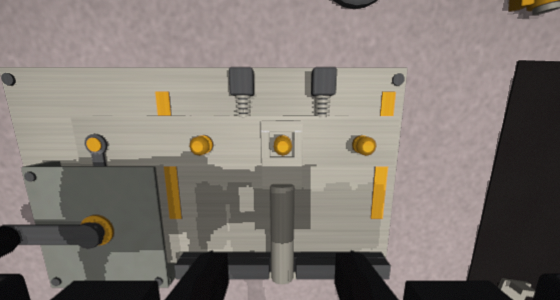

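```bash
python3 -m handwheel '[0,0,0,-2,-2.5,40,0.35,0,0,0,-2,-2.5,80,0.35,0,0,0,-2,-2.5,115,0.35,0,0,0,-2,-2.5,128,0.35,0,0,0,-2,-2.5,131,0.35,0,0,0,-2,-2.5,131,0.35]'; python3 -m handwheel '[0,0,0,0,0,3,0.8,0,0,0,0,0,3,0.8,0,0,0,0,0,3,0.8,0,0,0,0,0,3,0.8,0,0,0,0,0,3,0.8,0,0,0,0,0,3,0.8]'; python3 -m handwheel '[0,0,0,0,0,-40,0.8,0,0,0,0,0,-80,0.8,0,0,0,0,0,-100,0.8,0,0,0,0,0,-100,0.8]'
```

```text
time_s: 11.27
tcp_pos: [0.5679, -0.3549, 0.0127]
eef_rot: [[1.0, 0.032, -0.002], [0.032, -1.0, 0.002], [-0.002, -0.002, -1.0]]
wrist_force: [0.5, -0.7, 0.6]
finger_gap: 0.65
grasp_force: 0.0
time_s: 11.77
tcp_pos: [0.569, -0.3573, 0.0118]
eef_rot: [[1.0, 0.03, 0.001], [0.03, -1.0, -0.001], [0.001, 0.001, -1.0]]
wrist_force: [-0.6, 0.0, 3.0]
finger_gap: 0.236
grasp_force: 30.0
time_s: 12.1
tcp_pos: [0.5719, -0.359, 0.1171]
eef_rot: [[1.0, 0.03, 0.009], [0.03, -1.0, -0.006], [0.009, 0.006, -1.0]]
wrist_force: [0.7, -1.3, -1.0]
finger_gap: 0.238
grasp_force: 30.0
```

```bash
python3 -m handwheel '[0,0,0.05,-17,-320,0,0.8,0,0,0.05,-17,-320,0,0.8,0,0,0.05,-17,-320,0,0.8,0,0,0.05,-17,-320,0,0.8,0,0,0.05,-17,-320,0,0.8,0,0,0.05,-17,-320,0,0.8,0,0,0.05,-17,-320,0,0.8,0,0,0.05,-17,-320,0,0.8]'; python3 -m handwheel '[0,0,0,0,-20,25,0.8,0,0,0,0,-20,50,0.8,0,0,0,0,-20,50,0.8,0,0,0,0,-20,50,0.8]';python3 -m handwheel '[0,0,0,0,0,0,0.8,0,0,0,0,0,0,0.8]'
python3 - <<'E'
from h import *
s=observe(); print(s["tcp_pos"].round(4))
im,d,C=shot("wrist","w8.png"); P=cloud(C,d); np.savez("w8.npz",P=P,im=im)
for e in studs(im,C):
    if 100<e[0][1]<180: print(e)
zt=s["tcp_pos"][2]-0.002
for e in eyes(im,C,zt): 
    if 240<e[0][0]<320: print(e)
cv2.imwrite("pics/w8c.png",cv2.resize(im[60:300,100:460,::-1],None,fx=2,fy=2))
E
```

```text
time_s: 12.77
tcp_pos: [0.5387, -0.034, 0.1079]
eef_rot: [[1.0, -0.019, -0.005], [-0.019, -1.0, 0.002], [-0.005, -0.002, -1.0]]
wrist_force: [0.5, 0.0, -3.4]
finger_gap: 0.235
grasp_force: 30.0
time_s: 13.1
tcp_pos: [0.5386, -0.0169, 0.0574]
eef_rot: [[1.0, -0.019, -0.008], [-0.019, -1.0, 0.0], [-0.008, -0.0, -1.0]]
wrist_force: [0.1, -0.1, -3.6]
finger_gap: 0.24
grasp_force: 30.0
time_s: 13.27
tcp_pos: [0.5431, -0.0182, 0.0615]
eef_rot: [[1.0, -0.021, 0.001], [-0.021, -1.0, -0.0], [0.001, 0.0, -1.0]]
wrist_force: [0.8, -0.8, -4.1]
finger_gap: 0.239
grasp_force: 30.0
[ 0.5431 -0.0182  0.0615]
([10, 134, 50, 31, 1119], array([0.6055, 0.1198, 0.036 ]))
([140, 134, 40, 31, 936], array([0.6042, 0.0489, 0.036 ]))
([270, 138, 28, 27, 624], array([ 0.6019, -0.0208,  0.036 ]))
([8, 179, 37, 72, 1276], array([0.5671, 0.1348, 0.036 ]))
([310, 179, 20, 72, 882], array([ 0.5616, -0.043 ,  0.036 ]))
(array([276.5, 177.5]), 406.5, array([ 0.5911, -0.0171,  0.0595]))
(array([283.3, 149.9]), 736.0, array([ 0.6048, -0.0208,  0.0595]))
```

View pics/w8c.png

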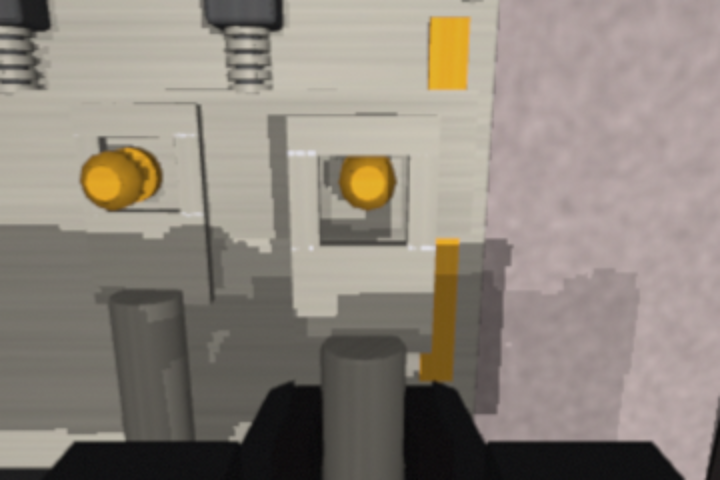

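Run:
```python
from h import *
s=observe(); C=cam("wrist"); print(s["tcp_pos"].round(4))
print(ray(C,[(259,160),(304,160),(281.5,137.5),(281.5,183)],s["tcp_pos"][2]-.002).round(4))
```

```text
[ 0.5434 -0.0182  0.0619]
[[ 0.6004 -0.0088  0.0599]
 [ 0.6    -0.031   0.0599]
 [ 0.611  -0.0201  0.0599]
 [ 0.5886 -0.0196  0.0599]]
```

```bash
python3 -m handwheel '[0,0,0,2.8,1.4,6,0.8,0,0,0,2.8,1.4,14,0.8,0,0,0,2.8,1.4,22,0.8,0,0,0,2.8,1.4,29,0.8,0,0,0,2.8,1.4,30,0.8,0,0,0,2.8,1.4,30,0.8]'; python3 -m handwheel '[0,0,0,0,0,1.5,0.8,0,0,0,0,0,2.5,0.8,0,0,0,0,0,2.5,0.8]'
```

```text
time_s: 13.82
tcp_pos: [0.5441, -0.0188, 0.0296]
eef_rot: [[1.0, -0.02, -0.002], [-0.02, -1.0, 0.0], [-0.002, -0.0, -1.0]]
wrist_force: [0.4, 0.1, -3.2]
finger_gap: 0.237
grasp_force: 30.0
time_s: 14.07
tcp_pos: [0.5451, -0.0187, 0.0288]
eef_rot: [[1.0, -0.02, -0.0], [-0.02, -1.0, 0.0], [-0.0, -0.0, -1.0]]
wrist_force: [-1.4, 0.4, 1.1]
finger_gap: 0.238
grasp_force: 30.0
```

```bash
python3 -m handwheel '[0,0,0,0,0,1,0.8,0,0,0,0,0,1,0.4,0,0,0,0,0,1,0.4,0,0,0,0,0,1,0.4,0,0,0,0,0,-20,0.4,0,0,0,0,0,-60,0.4,0,0,0,0,0,-100,0.4,0,0,0,0,0,-120,0.4]'
python3 -m handwheel '[0,0,-1.0,-85,184,0,0.4,0,0,-1.0,-85,184,0,0.4,0,0,-1.0,-85,184,0,0.4,0,0,-1.0,-85,184,0,0.4,0,0,-1.0,-85,184,0,0.4,0,0,-1.0,-85,184,0,0.4,0,0,-1.0,-85,184,0,0.4,0,0,-1.0,-85,184,0,0.4]' | head -2
for i in 1 2; do python3 -m handwheel '[0,0,-0.992,0,0,0,0.6,0,0,-0.992,0,0,0,0.6,0,0,-0.992,0,0,0,0.6,0,0,-0.992,0,0,0,0.6,0,0,-0.992,0,0,0,0.6,0,0,-0.992,0,0,0,0.6,0,0,-0.992,0,0,0,0.6,0,0,-0.992,0,0,0,0.6]' | head -3; done
python3 -m handwheel '[0,0,0,0,0,0,0.6]'
cat >> h.py <<'E'
def blobs(im,P,zlo,zhi,amin=150):
    z=P[...,2]; m=((z>zlo)&(z<zhi)&(im.max(2)>90)&(im.max(2).astype(int)-im.min(2)<25)).astype(np.uint8)
    n,l,st,ce=cv2.connectedComponentsWithStats(m); o=[]
    for i in range(1,n):
        if st[i,4]<amin: continue
        Q=P[l==i]; r=cv2.minAreaRect((Q[:,:2]*1000).astype(np.float32))
        o.append((st[i].tolist(),np.median(Q,0).round(4).tolist(),np.round(r[0],1).tolist(),np.round(r[1],1).tolist(),round(r[2],1)))
    return o
E
python3 - <<'E'
from h import *
s=observe(); print(s["tcp_pos"].round(4))
im,d,C=shot("wrist","w9.png"); P=cloud(C,d); np.savez("w9.npz",P=P,im=im)
for b in blobs(im,P,0.007,0.035): print(b)
E
```

```text
time_s: 14.73
tcp_pos: [0.5476, -0.019, 0.1531]
eef_rot: [[1.0, -0.02, 0.007], [-0.02, -1.0, -0.001], [0.007, 0.0, -1.0]]
wrist_force: [0.5, 0.2, 1.5]
finger_gap: 0.599
grasp_force: 0.0
time_s: 15.4
tcp_pos: [0.4559, -0.2025, 0.1484]
time_s: 16.07
tcp_pos: [0.4566, -0.2012, 0.1483]
eef_rot: [[-0.338, 0.941, 0.001], [0.941, 0.338, -0.0], [-0.001, 0.001, -1.0]]
time_s: 16.73
tcp_pos: [0.4566, -0.2012, 0.1483]
eef_rot: [[-0.973, 0.232, 0.001], [0.232, 0.973, -0.0], [-0.001, -0.0, -1.0]]
time_s: 16.82
tcp_pos: [0.4566, -0.2012, 0.1483]
eef_rot: [[-0.972, 0.235, 0.001], [0.235, 0.972, -0.0], [-0.001, -0.0, -1.0]]
wrist_force: [0.1, -0.6, -0.3]
finger_gap: 0.401
grasp_force: 0.0
[ 0.4566 -0.2012  0.1483]
([428, 135, 132, 184, 11318], [0.5428, 0.0116, 0.0086], [557.2, -0.5], [120.9, 199.6], 88.8)
([263, 148, 33, 51, 1216], [0.4351, -0.1991, 0.0102], [430.7, -197.3], [30.0, 42.8], 79.2)
([179, 174, 46, 53, 1154], [0.4426, -0.2746, 0.0103], [438.7, -277.7], [43.1, 30.6], 10.4)
([96, 176, 43, 52, 1170], [0.4244, -0.3579, 0.0103], [420.7, -358.0], [31.8, 43.0], 85.4)
([481, 367, 25, 25, 390], [0.7214, -0.0164, 0.019], [719.4, -10.3], [31.3, 12.2], 88.6)
```

View pics/w9.png

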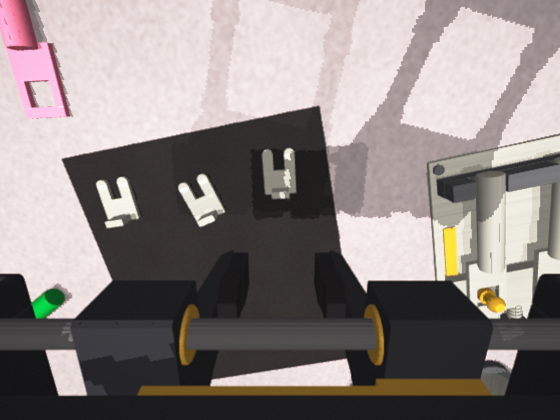

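```bash
python3 -m handwheel '[0,0,-0.049,7.6,-1.4,40,0.6,0,0,-0.049,7.6,-1.4,80,0.6,0,0,-0.049,7.6,-1.4,110,0.6,0,0,-0.049,7.6,-1.4,118,0.6,0,0,-0.049,7.6,-1.4,118,0.6,0,0,-0.049,7.6,-1.4,118,0.6]'
python3 - <<'E'
from h import *
s=observe(); print(s["tcp_pos"].round(4),(np.array([.4489,-.2008,.013])-s["tcp_pos"])@s["eef_rot"]*1000)
E
```

```text
time_s: 17.37
tcp_pos: [0.4492, -0.2009, 0.0308]
eef_rot: [[-0.981, 0.192, 0.0], [0.192, 0.981, -0.0], [-0.0, -0.0, -1.0]]
wrist_force: [0.4, 0.5, 1.0]
finger_gap: 0.401
grasp_force: 0.0
[ 0.4492 -0.2009  0.0308] [2.84970735e-01 1.55956009e-02 1.77921391e+01]
```

```bash
python3 -m handwheel '[0,0,0,0,0,10,0.6,0,0,0,0,0,17.5,0.6,0,0,0,0,0,17.5,0.6,0,0,0,0,0,17.5,0.9,0,0,0,0,0,17.5,0.9,0,0,0,0,0,17.5,0.9,0,0,0,0,0,17.5,0.9]'; python3 -m handwheel '[0,0,0,0,0,-40,0.9,0,0,0,0,0,-80,0.9,0,0,0,0,0,-80,0.9,0,0,0,0,0,-80,0.9]'
python3 - <<'E'
from h import *
s=observe(); print(s["tcp_pos"].round(4))
R=s["eef_rot"]; t=np.array([0.6028+.06,-0.0213-.0012,0.095]); print((t-s["tcp_pos"])@R*1000)
E
```

```text
time_s: 17.95
tcp_pos: [0.4491, -0.2008, 0.0132]
eef_rot: [[-0.982, 0.19, 0.001], [0.19, 0.982, -0.0], [-0.001, -0.0, -1.0]]
wrist_force: [0.1, -0.2, 1.0]
finger_gap: 0.171
grasp_force: 30.0
time_s: 18.28
tcp_pos: [0.4512, -0.2019, 0.0958]
eef_rot: [[-0.982, 0.19, 0.006], [0.19, 0.982, -0.003], [-0.007, -0.002, -1.0]]
wrist_force: [0.1, -0.7, -0.4]
finger_gap: 0.172
grasp_force: 30.0
[ 0.4512 -0.2019  0.0958]
[-173.62040489  216.38025501    1.56674036]
```

```bash
python3 -m handwheel '[0,0,-0.171,-173,216,0,0.9,0,0,-0.171,-173,216,0,0.9,0,0,-0.171,-173,216,0,0.9,0,0,-0.171,-173,216,0,0.9,0,0,-0.171,-173,216,0,0.9,0,0,-0.171,-173,216,0,0.9,0,0,-0.171,-173,216,0,0.9,0,0,-0.171,-173,216,0,0.9]'; python3 -m handwheel '[0,0,0,0,0,20,0.9,0,0,0,0,0,20,0.9,0,0,0,0,0,20,0.9,0,0,0,0,0,20,0.9]'
python3 - <<'E'
from h import *
s=observe(); print(s["tcp_pos"].round(4))
im,d,C=shot("wrist","w10.png"); P=cloud(C,d); np.savez("w10.npz",P=P,im=im)
for e in studs(im,C): print(e)
zc=s["tcp_pos"][2]-0.010
for b in blobs(im,P,zc,zc+0.012): print(b)
cv2.imwrite("pics/w10c.png",cv2.resize(im[60:340,100:460,::-1],None,fx=2,fy=2))
E
```

```text
time_s: 18.95
tcp_pos: [0.6624, -0.0176, 0.0909]
eef_rot: [[-1.0, 0.017, 0.001], [0.017, 1.0, 0.001], [-0.001, 0.001, -1.0]]
wrist_force: [0.4, -0.3, -1.2]
finger_gap: 0.17
grasp_force: 30.0
time_s: 19.28
tcp_pos: [0.658, -0.022, 0.0716]
eef_rot: [[-1.0, 0.021, -0.003], [0.021, 1.0, 0.0], [0.003, 0.0, -1.0]]
wrist_force: [-0.3, -0.1, -0.5]
finger_gap: 0.168
grasp_force: 30.0
[ 0.658  -0.022   0.0716]
([231, 25, 22, 95, 1780], array([ 0.556 , -0.0418,  0.036 ]))
([543, 51, 17, 68, 626], array([0.5721, 0.1337, 0.036 ]))
([269, 140, 27, 30, 617], array([ 0.6026, -0.0208,  0.036 ]))
([381, 140, 35, 29, 752], array([0.6037, 0.0492, 0.036 ]))
([488, 140, 51, 30, 1029], array([0.6051, 0.1189, 0.036 ]))
([239, 189, 17, 24, 337], array([ 0.6302, -0.044 ,  0.036 ]))
([519, 188, 23, 25, 411], array([0.6341, 0.1345, 0.036 ]))
([79, 288, 49, 31, 939], array([ 0.7062, -0.148 ,  0.036 ]))
([221, 312, 5, 52, 179], array([ 0.7363, -0.0668,  0.036 ]))
([337, 312, 6, 52, 195], array([0.7379, 0.0189, 0.036 ]))
([99, 349, 22, 14, 248], array([ 0.7484, -0.1528,  0.036 ]))
([288, 356, 7, 30, 166], array([ 0.7652, -0.0172,  0.036 ]))
([253, 193, 57, 66, 2643], [0.6387, -0.0221, 0.0685], [636.5, -21.9], [30.0, 37.1], 89.2)
```

View pics/w10c.png

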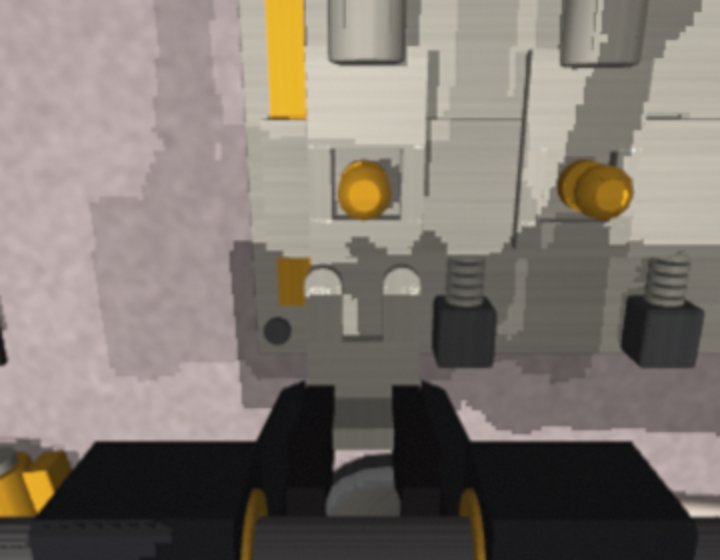

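```bash
python3 -m handwheel '[0,0,0,0,0,12,0.9,0,0,0,0,0,24,0.9,0,0,0,0,0,32,0.9,0,0,0,0,0,33,0.9,0,0,0,0,0,33,0.9,0,0,0,0,0,33,0.9]'
python3 - <<'E'
from h import *
s=observe(); print(s["tcp_pos"].round(4))
im,d,C=shot("wrist","w11.png"); P=cloud(C,d)
zc=s["tcp_pos"][2]-0.007
for b in blobs(im,P,zc,zc+0.010): print(b)
for e in studs(im,C): 
    if 130<e[0][1]<170: print(e)
print(s["eef_rot"].round(4).tolist())
E
```

```text
time_s: 19.83
tcp_pos: [0.6594, -0.0215, 0.0394]
eef_rot: [[-1.0, 0.021, -0.001], [0.021, 1.0, 0.0], [0.001, 0.0, -1.0]]
wrist_force: [0.6, 0.9, 0.3]
finger_gap: 0.167
grasp_force: 30.0
[ 0.6594 -0.0215  0.0394]
([258, 0, 17, 84, 905], [0.5498, -0.0271, 0.04], [549.9, -26.3], [7.3, 33.1], 88.9)
([291, 0, 15, 82, 696], [0.5503, -0.0114, 0.0406], [550.8, -12.3], [5.9, 31.6], 88.5)
([402, 0, 33, 84, 1499], [0.551, 0.039, 0.0395], [551.5, 40.7], [8.7, 33.5], 88.1)
([444, 0, 18, 83, 294], [0.5545, 0.0547, 0.041], [552.7, 54.8], [5.1, 31.4], 89.3)
([253, 193, 57, 66, 2642], [0.6401, -0.0215, 0.0362], [638.0, -21.3], [30.0, 37.2], 89.4)
([264, 143, 34, 36, 924], array([ 0.6026, -0.0209,  0.036 ]))
([400, 143, 45, 36, 1152], array([0.6038, 0.0496, 0.036 ]))
([527, 143, 33, 34, 652], array([0.6038, 0.1105, 0.036 ]))
[[-0.9998, 0.0205, -0.0006], [0.0205, 0.9998, 0.0001], [0.0006, 0.0001, -1.0]]
```

```bash
python3 -m handwheel '[0,0,0,4,0,1,0.9,0,0,0,8,0,1,0.9,0,0,0,12,0,1,0.9,0,0,0,16,0,1,0.9,0,0,0,20,0,1,0.9,0,0,0,24,0,1,0.9,0,0,0,26,0,1,0.9,0,0,0,26,0,1,0.9]';python3 -m handwheel '[0,0,0,2,0,0,0.9,0,0,0,4,0,0,0.9,0,0,0,5,0,0,0.9,0,0,0,5,0,0,0.9]'
```

```text
time_s: 20.55
tcp_pos: [0.6329, -0.0209, 0.0387]
eef_rot: [[-1.0, 0.02, -0.0], [0.02, 1.0, 0.0], [0.0, 0.0, -1.0]]
wrist_force: [0.1, -0.1, -1.4]
finger_gap: 0.171
grasp_force: 30.0
time_s: 20.88
tcp_pos: [0.6284, -0.0209, 0.0387]
eef_rot: [[-1.0, 0.021, -0.0], [0.021, 1.0, 0.0], [0.0, 0.0, -1.0]]
wrist_force: [0.8, 0.3, -0.6]
finger_gap: 0.17
grasp_force: 30.0
```

```bash
python3 -m handwheel '[0,0,0,1,0,0,0.9,0,0,0,2,0,0,0.9,0,0,0,2,0,0,0.9]'
python3 - <<'E'
from h import *
s=observe(); print(s["wrist_force"],s["tcp_pos"])
im,d,C=shot("wrist","w12.png"); P=cloud(C,d)
zc=s["tcp_pos"][2]-0.007
for b in blobs(im,P,zc,zc+0.010): print(b)
for e in studs(im,C): 
    if 130<e[0][1]<250: print(e)
cv2.imwrite("pics/w12c.png",cv2.resize(im[80:320,160:400,::-1],None,fx=2,fy=2))
E
```

```text
time_s: 21.13
tcp_pos: [0.6267, -0.0208, 0.0388]
eef_rot: [[-1.0, 0.02, 0.0], [0.02, 1.0, -0.0], [-0.0, -0.0, -1.0]]
wrist_force: [0.6, -0.3, -0.5]
finger_gap: 0.171
grasp_force: 30.0
[ 0.64537891 -0.29274098 -0.53805005] [ 0.62669603 -0.02081018  0.03877322]
([258, 0, 13, 156, 1395], [0.5305, -0.0271, 0.0395], [533.7, -27.0], [5.7, 65.7], 88.2)
([292, 0, 14, 156, 1063], [0.5306, -0.0107, 0.0401], [534.5, -11.5], [5.8, 64.6], 89.3)
([400, 0, 31, 158, 2067], [0.5295, 0.0396, 0.0395], [535.7, 40.2], [6.4, 66.2], 88.2)
([435, 0, 30, 157, 524], [0.5344, 0.056, 0.0403], [536.5, 56.0], [4.1, 64.1], 88.6)
([253, 194, 57, 65, 2236], [0.6066, -0.0205, 0.0356], [605.3, -20.7], [30.0, 37.2], 89.3)
([393, 203, 42, 37, 961], array([0.6035, 0.0498, 0.036 ]))
([266, 204, 31, 36, 832], array([ 0.6022, -0.0209,  0.036 ]))
([520, 204, 40, 38, 779], array([0.6048, 0.1175, 0.036 ]))
```

View pics/w12c.png

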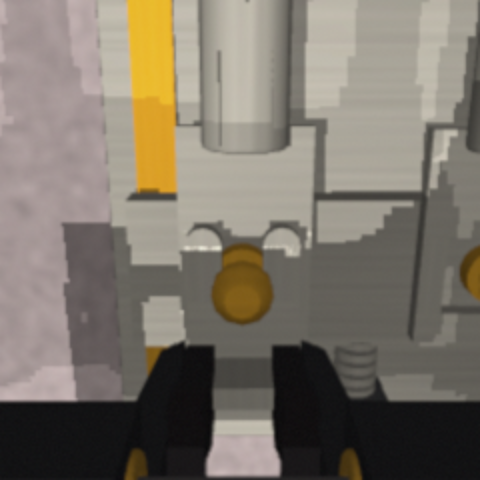

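```bash
python3 -m handwheel '[0,0,0,1,0,0,0.9,0,0,0,1,0,0,0.9]'|grep -E 'tcp|force';python3 -m handwheel '[0,0,0,1,0,0,0.9,0,0,0,1,0,0,0.9]'|grep -E 'tcp|force'
```

```text
tcp_pos: [0.6263, -0.0208, 0.0391]
wrist_force: [2.2, 0.0, -1.0]
grasp_force: 30.0
tcp_pos: [0.626, -0.0208, 0.0394]
wrist_force: [4.6, -0.1, -0.3]
grasp_force: 30.0
```

```bash
python3 -m handwheel '[0,0,0,-1,0,0,0.7,0,0,0,-1,0,0,0.7,0,0,0,-1,0,0,0.7,0,0,0,-1,0,-15,0.7,0,0,0,-1,0,-50,0.65,0,0,0,-1,0,-90,0.6,0,0,0,-1,0,-105,0.6,0,0,0,-1,0,-105,0.6]'
python3 -m handwheel '[0,0,-0.2,165,-257,0,0.6,0,0,-0.2,165,-257,0,0.6,0,0,-0.2,165,-257,0,0.6,0,0,-0.2,165,-257,0,0.6,0,0,-0.2,165,-257,0,0.6,0,0,-0.2,165,-257,0,0.6,0,0,-0.2,165,-257,0,0.6,0,0,-0.2,165,-257,0,0.6]'
python3 -m handwheel '[0,0,0,0,0,0,0.6,0,0,0,0,0,0,0.6]'
python3 - <<'E'
from h import *
s=observe(); print(s["tcp_pos"].round(4))
im,d,C=shot("wrist","w13.png"); P=cloud(C,d)
for b in blobs(im,P,0.007,0.035): print(b)
print((np.array([.4569,-.2744,.013])-s["tcp_pos"])@s["eef_rot"]*1000)
E
```

```text
time_s: 22.18
tcp_pos: [0.6287, -0.021, 0.1493]
eef_rot: [[-1.0, 0.02, 0.009], [0.02, 1.0, -0.001], [-0.009, -0.0, -1.0]]
wrist_force: [0.7, 0.3, -0.1]
finger_gap: 0.398
grasp_force: 0.0
time_s: 22.85
tcp_pos: [0.4511, -0.2769, 0.1418]
eef_rot: [[-0.984, -0.176, -0.004], [-0.176, 0.984, 0.001], [0.004, 0.001, -1.0]]
wrist_force: [0.3, 0.3, -0.4]
finger_gap: 0.397
grasp_force: 0.0
time_s: 23.02
tcp_pos: [0.4539, -0.2742, 0.1422]
eef_rot: [[-0.984, -0.176, -0.002], [-0.176, 0.984, 0.002], [0.002, 0.002, -1.0]]
wrist_force: [-0.5, 0.8, -0.7]
finger_gap: 0.403
grasp_force: 0.0
[ 0.4539 -0.2742  0.1422]
([177, 123, 41, 55, 1395], [0.4247, -0.3584, 0.0103], [420.4, -358.7], [31.5, 42.8], 84.9)
([264, 161, 33, 51, 1241], [0.4426, -0.2762, 0.0103], [441.7, -277.3], [49.5, 30.0], 10.8)
([466, 238, 94, 80, 2832], [0.4988, -0.029, 0.0082], [501.8, -19.3], [82.1, 89.5], 88.8)
([481, 350, 35, 46, 697], [0.5905, -0.0103, 0.0282], [612.4, -1.9], [93.0, 45.8], 20.5)
[ -3.20031297  -1.01747899 129.18458045]
```

```bash
python3 -m handwheel '[0,0,-0.01,-3,-0.5,40,0.6,0,0,-0.01,-3,-0.5,80,0.6,0,0,-0.01,-3,-0.5,105,0.6,0,0,-0.01,-3,-0.5,113,0.6,0,0,-0.01,-3,-0.5,113,0.6,0,0,-0.01,-3,-0.5,113,0.6]'
python3 - <<'E'
from h import *
s=observe(); print(s["tcp_pos"].round(4),(np.array([.4569,-.2744,.013])-s["tcp_pos"])@s["eef_rot"]*1000)
E
```

```text
time_s: 23.57
tcp_pos: [0.4592, -0.2735, 0.0309]
eef_rot: [[-0.982, -0.19, -0.0], [-0.19, 0.982, 0.0], [0.0, 0.0, -1.0]]
wrist_force: [0.7, -0.2, -0.2]
finger_gap: 0.397
grasp_force: 0.0
[ 0.4592 -0.2735  0.0309] [ 2.37238371 -0.42776391 17.89338948]
```

```bash
python3 -m handwheel '[0,0,0,2,-0.4,10,0.6,0,0,0,2,-0.4,17.5,0.6,0,0,0,2,-0.4,17.5,0.6,0,0,0,2,-0.4,17.5,0.9,0,0,0,2,-0.4,17.5,0.9,0,0,0,2,-0.4,17.5,0.9,0,0,0,2,-0.4,17.5,0.9]'; python3 -m handwheel '[0,0,0,0,0,-40,0.9,0,0,0,0,0,-80,0.9,0,0,0,0,0,-80,0.9,0,0,0,0,0,-80,0.9]'
python3 - <<'E'
from h import *
s=observe(); print(s["tcp_pos"].round(4))
R=s["eef_rot"]; t=np.array([0.6040+.06,0.0493-.0012,0.095]); print((t-s["tcp_pos"])@R*1000)
E
```

```text
time_s: 24.15
tcp_pos: [0.4569, -0.2754, 0.0138]
eef_rot: [[-0.982, -0.188, 0.001], [-0.188, 0.982, -0.001], [-0.001, -0.001, -1.0]]
wrist_force: [-0.0, -0.0, 1.0]
finger_gap: 0.172
grasp_force: 30.0
time_s: 24.48
tcp_pos: [0.459, -0.2768, 0.0967]
eef_rot: [[-0.982, -0.188, 0.006], [-0.188, 0.982, -0.004], [-0.005, -0.005, -1.0]]
wrist_force: [0.7, -0.3, -1.5]
finger_gap: 0.173
grasp_force: 30.0
[ 0.459  -0.2768  0.0967]
[-262.53039902  280.4464905     1.57455541]
```

```bash
python3 -m handwheel '[0,0,0.209,-175,187,0,0.9,0,0,0.209,-175,187,0,0.9,0,0,0.209,-175,187,0,0.9,0,0,0.209,-175,187,0,0.9,0,0,0.209,-175,187,0,0.9,0,0,0.209,-175,187,0,0.9,0,0,0.209,-175,187,0,0.9]'; python3 -m handwheel '[0,0,0,-66,109.5,0,0.9,0,0,0,-66,109.5,0,0.9,0,0,0,-66,109.5,0,0.9,0,0,0,-66,109.5,20,0.9,0,0,0,-66,109.5,25,0.9,0,0,0,-66,109.5,25,0.9,0,0,0,-66,109.5,25,0.9,0,0,0,-66,109.5,25,0.9]'
cat > k.py <<'E'
from h import *
s=observe(); print(s["time_s"],s["tcp_pos"].round(4),s["eef_rot"].round(4).tolist(),s["wrist_force"].round(1))
im,d,C=shot("wrist","k%d.png"%int(s["time_s"]*100)); P=cloud(C,d)
zc=s["tcp_pos"][2]-0.010
for b in blobs(im,P,zc,zc+0.012): 
    if b[0][1]>150: print(b)
for e in studs(im,C): 
    if 130<e[0][1]<250: print(e)
cv2.imwrite("pics/kc.png",cv2.resize(im[80:320,120:480,::-1],None,fx=2,fy=2))
E
python3 k.py
```

```text
time_s: 25.07
tcp_pos: [0.5949, -0.0537, 0.092]
eef_rot: [[-1.0, 0.016, 0.0], [0.016, 1.0, 0.002], [0.0, 0.002, -1.0]]
wrist_force: [0.1, 0.5, 0.1]
finger_gap: 0.172
grasp_force: 30.0
time_s: 25.73
tcp_pos: [0.6603, 0.0483, 0.0679]
eef_rot: [[-1.0, 0.021, -0.001], [0.021, 1.0, -0.0], [0.001, -0.0, -1.0]]
wrist_force: [0.4, -0.6, -0.7]
finger_gap: 0.173
grasp_force: 30.0
25.7333 [0.6603 0.0483 0.0679] [[-0.9998, 0.021, -0.0014], [0.021, 0.9998, -0.0003], [0.0013, -0.0003, -1.0]] [ 0.4 -0.6 -0.7]
([255, 191, 57, 68, 2617], [0.641, 0.0483, 0.0642], [638.8, 49.3], [29.7, 36.9], 87.3)
([268, 139, 27, 31, 646], array([0.604 , 0.0492, 0.036 ]))
([383, 139, 36, 31, 784], array([0.6052, 0.1194, 0.036 ]))
([144, 140, 28, 30, 661], array([ 0.6024, -0.0228,  0.036 ]))
([544, 143, 16, 20, 270], array([0.6066, 0.208 , 0.036 ]))
([137, 189, 20, 24, 226], array([ 0.6319, -0.0361,  0.036 ]))
([424, 189, 21, 24, 426], array([0.6342, 0.1429, 0.036 ]))
```

```bash
python3 -m handwheel '[0,0,-0.026,0,0,12,0.9,0,0,-0.026,0,0,22,0.9,0,0,-0.026,0,0,28.5,0.9,0,0,-0.026,0,0,28.5,0.9,0,0,-0.026,0,0,28.5,0.9,0,0,-0.026,0,0,28.5,0.9]'; python3 k.py
```

```text
time_s: 26.28
tcp_pos: [0.6614, 0.0496, 0.04]
eef_rot: [[-1.0, -0.006, 0.0], [-0.006, 1.0, 0.0], [-0.0, 0.0, -1.0]]
wrist_force: [0.6, 0.5, -0.4]
finger_gap: 0.172
grasp_force: 30.0
26.2833 [0.6614 0.0496 0.04  ] [[-1.0, -0.0061, 0.0003], [-0.0061, 1.0, 0.0], [-0.0003, 0.0, -1.0]] [ 0.6  0.5 -0.4]
([255, 192, 57, 67, 2618], [0.6421, 0.0497, 0.0362], [640.0, 50.0], [29.7, 37.3], 88.9)
([118, 138, 35, 36, 968], array([ 0.6025, -0.0231,  0.036 ]))
([266, 142, 32, 36, 913], array([0.604 , 0.0492, 0.036 ]))
([400, 145, 44, 37, 1150], array([0.6054, 0.1195, 0.036 ]))
([114, 194, 24, 28, 159], array([ 0.6314, -0.0346,  0.036 ]))
([442, 203, 25, 27, 536], array([0.6333, 0.1407, 0.036 ]))
```

View pics/kc.png

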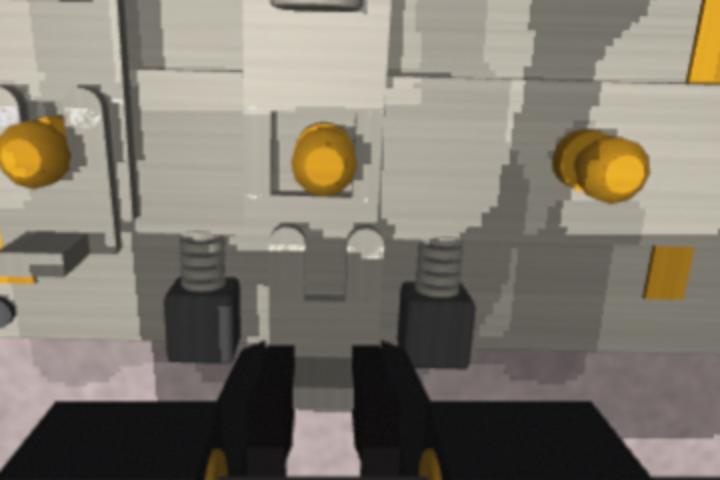

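```bash
python3 -m handwheel '[0,0,0,0,-0.7,1.2,0.9,0,0,0,5,-0.7,1.2,0.9,0,0,0,9,-0.7,1.2,0.9,0,0,0,13,-0.7,1.2,0.9,0,0,0,17,-0.7,1.2,0.9,0,0,0,21,-0.7,1.2,0.9,0,0,0,25,-0.7,1.2,0.9,0,0,0,25,-0.7,1.2,0.9]'; python3 k.py
```

```text
time_s: 27.0
tcp_pos: [0.6351, 0.0489, 0.0384]
eef_rot: [[-1.0, -0.007, -0.001], [-0.007, 1.0, -0.0], [0.001, -0.0, -1.0]]
wrist_force: [-1.0, 0.8, -0.4]
finger_gap: 0.172
grasp_force: 30.0
27.0 [0.6351 0.0489 0.0384] [[-1.0, -0.0067, -0.001], [-0.0067, 1.0, -0.0], [0.001, -0.0, -1.0]] [-1.   0.8 -0.4]
([245, 190, 67, 69, 2564], [0.6166, 0.0479, 0.0347], [613.5, 46.3], [35.7, 37.7], 89.6)
([126, 187, 34, 39, 861], array([ 0.6025, -0.0231,  0.036 ]))
([267, 190, 32, 38, 861], array([0.6034, 0.0492, 0.036 ]))
([396, 193, 43, 38, 1027], array([0.6046, 0.1195, 0.036 ]))
([121, 239, 9, 21, 109], array([ 0.6258, -0.0362,  0.036 ]))
([438, 247, 23, 22, 414], array([0.6303, 0.1405, 0.036 ]))
```

```bash
python3 -m handwheel '[0,0,0,3,0,0,0.9,0,0,0,6,0,0,0.9,0,0,0,7,0,0,0.9,0,0,0,7,0,0,0.9]'|grep -E 'tcp|force'; python3 -m handwheel '[0,0,0,1,0,0,0.9,0,0,0,1,0,0,0.9]'|grep -E 'tcp|force';python3 -m handwheel '[0,0,0,1,0,0,0.9,0,0,0,1,0,0,0.9]'|grep -E 'tcp|force'
```

```text
tcp_pos: [0.6289, 0.0488, 0.0384]
wrist_force: [-1.0, -0.2, 0.3]
grasp_force: 30.0
tcp_pos: [0.6282, 0.0488, 0.0385]
wrist_force: [0.7, 0.3, -0.4]
grasp_force: 30.0
tcp_pos: [0.6278, 0.0488, 0.0388]
wrist_force: [2.0, 0.2, 0.2]
grasp_force: 30.0
```

```bash
python3 -m handwheel '[0,0,0,1,0,0,0.9,0,0,0,1,0,0,0.9]'|grep -E 'tcp|force'; python3 -m handwheel '[0,0,0,-1,0,0,0.7,0,0,0,-1,0,0,0.7,0,0,0,-1,0,0,0.7,0,0,0,-1,0,-15,0.7,0,0,0,-1,0,-50,0.65,0,0,0,-1,0,-90,0.5,0,0,0,-1,0,-105,0.5,0,0,0,-1,0,-105,0.5]'
python3 -m handwheel '[0,0,0,-30,10,0,0.5,0,0,0,-30,10,0,0.5,0,0,0,-30,10,0,0.5]'
python3 k.py
python3 - <<'E'
from h import *
s=observe(); im,d,C=shot("wrist","w14.png"); P=cloud(C,d)
cv2.imwrite("pics/w14c.png",im[0:300,:,::-1])
hsv=cv2.cvtColor(im,cv2.COLOR_RGB2HSV)
m=(P[...,2]>0.075)&(P[...,2]<0.115)&(d>.1)&(P[...,1]>0.2); Q=P[m]
m2=m&(P[...,2]>0.1); Q2=P[m2]; print("knob",len(Q),len(Q2)); 
if len(Q2): print(Q2.mean(0),Q2.min(0),Q2.max(0))
E
```

```text
tcp_pos: [0.6274, 0.0488, 0.0391]
wrist_force: [3.5, -0.3, -1.6]
grasp_force: 30.0
time_s: 28.55
tcp_pos: [0.6306, 0.049, 0.1493]
eef_rot: [[-1.0, -0.007, 0.009], [-0.007, 1.0, 0.0], [-0.009, 0.0, -1.0]]
wrist_force: [0.6, -1.0, 0.4]
finger_gap: 0.499
grasp_force: 0.0
time_s: 28.8
tcp_pos: [0.6566, 0.0592, 0.1416]
eef_rot: [[-1.0, -0.007, -0.003], [-0.007, 1.0, -0.0], [0.003, -0.0, -1.0]]
wrist_force: [-1.2, -1.0, -1.3]
finger_gap: 0.502
grasp_force: 0.0
28.8 [0.6566 0.0592 0.1416] [[-1.0, -0.0071, -0.0029], [-0.0071, 1.0, -0.0001], [0.0029, -0.0001, -1.0]] [-1.2 -1.  -1.3]
([173, 134, 19, 21, 317], array([ 0.6023, -0.0225,  0.036 ]))
([260, 137, 20, 21, 311], array([0.6039, 0.049 , 0.036 ]))
([343, 139, 24, 21, 378], array([0.605 , 0.1187, 0.036 ]))
([457, 145, 16, 15, 182], array([0.6066, 0.2103, 0.036 ]))
([162, 170, 15, 20, 204], array([ 0.6329, -0.0376,  0.036 ]))
([378, 176, 15, 20, 248], array([0.6355, 0.1471, 0.036 ]))
knob 0 0
```

View pics/w14c.png

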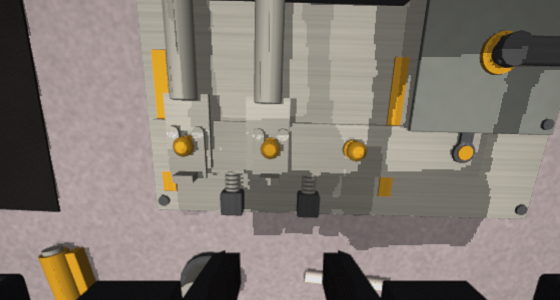

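```bash
python3 -m handwheel '[0,0,0,80,192,-60,0.4,0,0,0,80,192,-60,0.4,0,0,0,80,192,-60,0.4,0,0,0,80,192,-60,0.4,0,0,0,80,192,-60,0.4,0,0,0,80,192,-60,0.4,0,0,0,80,192,-60,0.4,0,0,0,80,192,-60,0.4]'
python3 - <<'E'
from h import *
s=observe(); print(s["tcp_pos"].round(4)); im,d,C=shot("wrist","w15.png"); P=cloud(C,d)
m=((P[...,2]>0.1)&(P[...,2]<0.125)&(d>.1)&(P[...,1]>0.2)&(P[...,0]<0.6)).astype(np.uint8)
n,l,st,ce=cv2.connectedComponentsWithStats(m)
for i in range(1,n):
    if st[i,4]>50: 
        Q=P[l==i]; print(st[i],Q.mean(0).round(4),Q.min(0).round(4),Q.max(0).round(4))
hsv=cv2.cvtColor(im,cv2.COLOR_RGB2HSV)
for e in studs(im,C): print(e)
cv2.imwrite("pics/w15c.png",im[:,:,::-1])
E
```

```text
time_s: 29.57
tcp_pos: [0.5753, 0.2501, 0.203]
eef_rot: [[-1.0, -0.008, -0.0], [-0.008, 1.0, -0.001], [0.0, -0.001, -1.0]]
wrist_force: [0.4, 0.2, -0.5]
finger_gap: 0.6
grasp_force: 0.0
[0.5753 0.2501 0.203 ]
[305 149  30  30 661] [0.5343 0.28   0.108 ] [0.5235 0.2689 0.1004] [0.5472 0.2926 0.1126]
([233, 139, 25, 19, 117], array([0.5263, 0.2116, 0.036 ]))
([21, 204, 17, 18, 192], array([ 0.6035, -0.0255,  0.036 ]))
([87, 206, 16, 18, 189], array([0.6045, 0.0461, 0.036 ]))
([153, 207, 20, 18, 231], array([0.605 , 0.1193, 0.036 ]))
([244, 212, 11, 11, 96], array([0.6051, 0.2147, 0.036 ]))
([200, 233, 10, 12, 112], array([0.6318, 0.1636, 0.036 ]))
([144, 315, 8, 49, 184], array([0.7711, 0.0815, 0.036 ]))
([410, 314, 10, 50, 208], array([0.7674, 0.4206, 0.036 ]))
```

```bash
python3 -m handwheel '[0,0,0,40,31,0,0.4,0,0,0,40,31,0,0.4,0,0,0,40,31,40,0.4,0,0,0,40,31,80,0.4,0,0,0,40,31,115,0.4,0,0,0,40,31,125,0.4,0,0,0,40,31,125,0.4,0,0,0,40,31,125,0.4]'; python3 -m handwheel '[0,0,0,0,0,0,0.4,0,0,0,0,0,0,0.4]'
```

```text
time_s: 30.28
tcp_pos: [0.5362, 0.2802, 0.0784]
eef_rot: [[-1.0, -0.005, -0.001], [-0.005, 1.0, -0.001], [0.001, -0.001, -1.0]]
wrist_force: [0.1, 1.2, 1.2]
finger_gap: 0.6
grasp_force: 0.0
time_s: 30.45
tcp_pos: [0.5381, 0.2818, 0.0814]
eef_rot: [[-1.0, -0.006, 0.004], [-0.006, 1.0, 0.002], [-0.005, 0.002, -1.0]]
wrist_force: [0.3, -0.3, -0.2]
finger_gap: 0.596
grasp_force: 0.0
```

```bash
python3 -m handwheel '[0,0,0,1.5,0,0,0.4,0,0,0,1.5,0,0,0.9,0,0,0,1.5,0,0,0.9,0,0,0,1.5,0,0,0.9,0,0,0,1.5,0,0,0.9,0,0,0,1.5,0,0,0.9]'
python3 - <<'E'
from h import *
s=observe(); R=s["eef_rot"]; print(s["tcp_pos"].round(4),R.round(4).tolist())
a=np.radians(-1.15); X=np.array([np.cos(a),np.sin(a),0]); Y=np.array([-np.sin(a),np.cos(a),0])
f=lambda t: 65*(np.sin(t)*X+np.cos(t)*Y)
for k in range(5):
    print([ [round(float(v),1) for v in ((f(np.radians(72*k+9*j))-f(np.radians(72*k)))@R)[:2]] for j in range(1,9)])
E
```

```text
time_s: 30.95
tcp_pos: [0.5342, 0.2809, 0.0786]
eef_rot: [[-1.0, -0.007, -0.0], [-0.007, 1.0, -0.001], [0.0, -0.001, -1.0]]
wrist_force: [0.1, -0.6, 3.4]
finger_gap: 0.256
grasp_force: 30.0
[0.5342 0.2809 0.0786] [[-1.0, -0.007, -0.0], [-0.007, 1.0, -0.0008], [0.0, -0.0008, -1.0]]
[[-10.1, -1.1], [-20.0, -3.7], [-29.3, -7.9], [-37.9, -13.4], [-45.4, -20.3], [-51.8, -28.2], [-56.9, -37.0], [-60.6, -46.6]]
[[-2.1, -10.0], [-2.6, -20.2], [-1.6, -30.3], [1.1, -40.2], [5.2, -49.5], [10.8, -58.0], [17.6, -65.6], [25.6, -72.0]]
[[8.8, -5.1], [18.4, -8.7], [28.3, -10.9], [38.5, -11.4], [48.7, -10.3], [58.5, -7.7], [67.8, -3.5], [76.4, 2.1]]
[[7.6, 6.8], [14.0, 14.8], [19.1, 23.6], [22.7, 33.1], [24.8, 43.1], [25.4, 53.3], [24.3, 63.4], [21.6, 73.3]]
[[-4.2, 9.3], [-9.7, 17.9], [-16.6, 25.4], [-24.5, 31.8], [-33.3, 36.9], [-42.8, 40.6], [-52.8, 42.7], [-63.0, 43.2]]
```

```bash
python3 -m handwheel '[0,0,0,-10.1,-1.1,0,0.9,0,0,0,-20,-3.7,0,0.9,0,0,0,-29.3,-7.9,0,0.9,0,0,0,-37.9,-13.4,0,0.9,0,0,0,-45.4,-20.3,0,0.9,0,0,0,-51.8,-28.2,0,0.9,0,0,0,-56.9,-37,0,0.9,0,0,0,-60.6,-46.6,0,0.9]'
```

```text
time_s: 31.62
tcp_pos: [0.5949, 0.2359, 0.0786]
eef_rot: [[-1.0, -0.005, -0.003], [-0.005, 1.0, 0.003], [0.003, 0.003, -1.0]]
wrist_force: [-8.2, 5.1, 5.8]
finger_gap: 0.257
grasp_force: 30.0
```

```bash
f(){ grep -E 'time|tcp|wrist|gap'|tr '\n' ' ';echo; }
python3 -m handwheel '[0,0,0,-2.1,-10,0,0.9,0,0,0,-2.6,-20.2,0,0.9,0,0,0,-1.6,-30.3,0,0.9,0,0,0,1.1,-40.2,0,0.9,0,0,0,5.2,-49.5,0,0.9,0,0,0,10.8,-58,0,0.9,0,0,0,17.6,-65.6,0,0.9,0,0,0,25.6,-72,0,0.9]'|f
python3 -m handwheel '[0,0,0,8.8,-5.1,0,0.9,0,0,0,18.4,-8.7,0,0.9,0,0,0,28.3,-10.9,0,0.9,0,0,0,38.5,-11.4,0,0.9,0,0,0,48.7,-10.3,0,0.9,0,0,0,58.5,-7.7,0,0.9,0,0,0,67.8,-3.5,0,0.9,0,0,0,76.4,2.1,0,0.9]'|f
python3 -m handwheel '[0,0,0,7.6,6.8,0,0.9,0,0,0,14,14.8,0,0.9,0,0,0,19.1,23.6,0,0.9,0,0,0,22.7,33.1,0,0.9,0,0,0,24.8,43.1,0,0.9,0,0,0,25.4,53.3,0,0.9,0,0,0,24.3,63.4,0,0.9,0,0,0,21.6,73.3,0,0.9]'|f
python3 -m handwheel '[0,0,0,-4.2,9.3,0,0.9,0,0,0,-9.7,17.9,0,0.9,0,0,0,-16.6,25.4,0,0.9,0,0,0,-24.5,31.8,0,0.9,0,0,0,-33.3,36.9,0,0.9,0,0,0,-42.8,40.6,0,0.9,0,0,0,-52.8,42.7,0,0.9,0,0,0,-63,43.2,0,0.9]'|f
python3 - <<'E'
from h import *
im,d,C=shot("scene","sc1.png"); cv2.imwrite("pics/sc1c.png",cv2.resize(im[220:390,230:430,::-1],None,fx=3,fy=3))
E
```

```text
time_s: 32.28 tcp_pos: [0.5725, 0.1642, 0.0787] wrist_force: [2.3, 6.5, -1.9] finger_gap: 0.259 
time_s: 32.95 tcp_pos: [0.4922, 0.1651, 0.0786] wrist_force: [-0.2, 5.3, 1.2] finger_gap: 0.262 
time_s: 33.62 tcp_pos: [0.4722, 0.2394, 0.0787] wrist_force: [5.2, 3.1, -2.4] finger_gap: 0.262 
time_s: 34.28 tcp_pos: [0.535, 0.281, 0.0786] wrist_force: [-1.1, -3.2, 5.6] finger_gap: 0.262
```

View pics/sc1c.png

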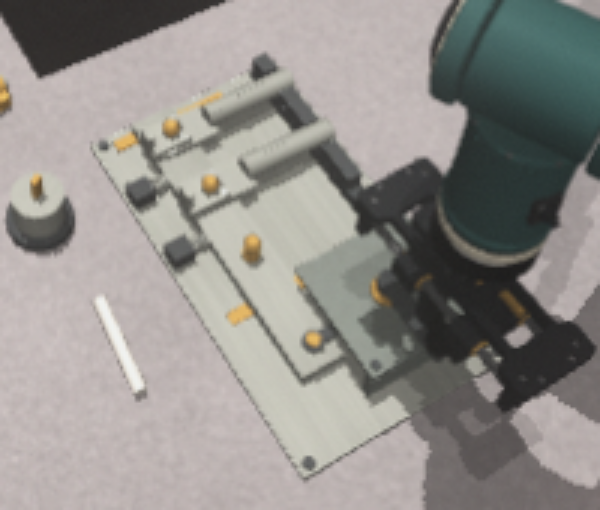

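```bash
f(){ grep -E 'time|tcp|wrist|gap'|tr '\n' ' ';echo; }
python3 -m handwheel '[0,0,0,-10.1,-1.1,0,0.9,0,0,0,-20,-3.7,0,0.9,0,0,0,-29.3,-7.9,0,0.9,0,0,0,-37.9,-13.4,0,0.9,0,0,0,-45.4,-20.3,0,0.9,0,0,0,-51.8,-28.2,0,0.9,0,0,0,-56.9,-37,0,0.9,0,0,0,-60.6,-46.6,0,0.9]'|f
python3 -m handwheel '[0,0,0,-2.1,-10,0,0.9,0,0,0,-2.6,-20.2,0,0.9,0,0,0,-1.6,-30.3,0,0.9,0,0,0,1.1,-40.2,0,0.9,0,0,0,5.2,-49.5,0,0.9,0,0,0,10.8,-58,0,0.9,0,0,0,17.6,-65.6,0,0.9,0,0,0,25.6,-72,0,0.9]'|f
python3 -m handwheel '[0,0,0,8.8,-5.1,0,0.9,0,0,0,18.4,-8.7,0,0.9,0,0,0,28.3,-10.9,0,0.9,0,0,0,38.5,-11.4,0,0.9,0,0,0,48.7,-10.3,0,0.9,0,0,0,58.5,-7.7,0,0.9,0,0,0,67.8,-3.5,0,0.9,0,0,0,76.4,2.1,0,0.9]'|f
python3 -m handwheel '[0,0,0,7.6,6.8,0,0.9,0,0,0,14,14.8,0,0.9,0,0,0,19.1,23.6,0,0.9,0,0,0,22.7,33.1,0,0.9,0,0,0,24.8,43.1,0,0.9,0,0,0,25.4,53.3,0,0.9,0,0,0,24.3,63.4,0,0.9,0,0,0,21.6,73.3,0,0.9]'|f
python3 -m handwheel '[0,0,0,-4.2,9.3,0,0.9,0,0,0,-9.7,17.9,0,0.9,0,0,0,-16.6,25.4,0,0.9,0,0,0,-24.5,31.8,0,0.9,0,0,0,-33.3,36.9,0,0.9,0,0,0,-42.8,40.6,0,0.9,0,0,0,-52.8,42.7,0,0.9,0,0,0,-63,43.2,0,0.9]'|f
```

```text
time_s: 35.0 tcp_pos: [0.5946, 0.2366, 0.0787] wrist_force: [-4.1, 7.5, 5.7] finger_gap: 0.261 
time_s: 35.67 tcp_pos: [0.5718, 0.1637, 0.0787] wrist_force: [4.4, 4.0, -0.7] finger_gap: 0.258 
time_s: 36.33 tcp_pos: [0.4919, 0.1653, 0.0786] wrist_force: [-0.5, 5.4, 4.2] finger_gap: 0.26 
time_s: 37.0 tcp_pos: [0.4722, 0.2394, 0.0787] wrist_force: [5.7, 2.9, -1.3] finger_gap: 0.26 
time_s: 37.67 tcp_pos: [0.5344, 0.281, 0.0786] wrist_force: [-0.6, -2.4, 8.1] finger_gap: 0.259
```

```bash
f(){ grep -E 'time|tcp|wrist|gap'|tr '\n' ' ';echo; }
python3 -m handwheel '[0,0,0,-10.1,-1.1,0,0.9,0,0,0,-20,-3.7,0,0.9,0,0,0,-29.3,-7.9,0,0.9,0,0,0,-37.9,-13.4,0,0.9,0,0,0,-45.4,-20.3,0,0.9,0,0,0,-51.8,-28.2,0,0.9,0,0,0,-56.9,-37,0,0.9,0,0,0,-60.6,-46.6,0,0.9]'|f
python3 -m handwheel '[0,0,0,-2.1,-10,0,0.9,0,0,0,-2.6,-20.2,0,0.9,0,0,0,-1.6,-30.3,0,0.9,0,0,0,1.1,-40.2,0,0.9,0,0,0,5.2,-49.5,0,0.9,0,0,0,10.8,-58,0,0.9,0,0,0,17.6,-65.6,0,0.9,0,0,0,25.6,-72,0,0.9]'|f
python3 -m handwheel '[0,0,0,8.8,-5.1,0,0.9,0,0,0,18.4,-8.7,0,0.9,0,0,0,28.3,-10.9,0,0.9,0,0,0,38.5,-11.4,0,0.9,0,0,0,48.7,-10.3,0,0.9,0,0,0,58.5,-7.7,0,0.9,0,0,0,67.8,-3.5,0,0.9,0,0,0,76.4,2.1,0,0.9]'|f
python3 -m handwheel '[0,0,0,7.6,6.8,0,0.9,0,0,0,14,14.8,0,0.9,0,0,0,19.1,23.6,0,0.9,0,0,0,22.7,33.1,0,0.9,0,0,0,24.8,43.1,0,0.9,0,0,0,25.4,53.3,0,0.9,0,0,0,24.3,63.4,0,0.9,0,0,0,21.6,73.3,0,0.9]'|f
python3 -m handwheel '[0,0,0,-4.2,9.3,0,0.9,0,0,0,-9.7,17.9,0,0.9,0,0,0,-16.6,25.4,0,0.9,0,0,0,-24.5,31.8,0,0.9,0,0,0,-33.3,36.9,0,0.9,0,0,0,-42.8,40.6,0,0.9,0,0,0,-52.8,42.7,0,0.9,0,0,0,-63,43.2,0,0.9]'|f
python3 -m handwheel '[0,0,0,0,0,0,0.9,0,0,0,0,0,0,0.9,0,0,0,0,0,0,0.9,0,0,0,0,0,0,0.9]'|f
```

```text
time_s: 38.33 tcp_pos: [0.5945, 0.2367, 0.0786] wrist_force: [-3.1, 7.6, 6.3] finger_gap: 0.263 
time_s: 39.0 tcp_pos: [0.5717, 0.1637, 0.0787] wrist_force: [3.5, 4.2, 1.0] finger_gap: 0.262 
time_s: 39.67 tcp_pos: [0.4917, 0.1654, 0.0786] wrist_force: [0.3, 5.5, 4.1] finger_gap: 0.264 
time_s: 40.33 tcp_pos: [0.4719, 0.239, 0.0786] wrist_force: [8.5, 2.8, -1.1] finger_gap: 0.262 
time_s: 41.0 tcp_pos: [0.5337, 0.281, 0.0786] wrist_force: [-0.4, -3.3, 8.2] finger_gap: 0.262 
time_s: 41.33 tcp_pos: [0.5336, 0.2809, 0.0786] wrist_force: [0.8, -1.5, 6.4] finger_gap: 0.261
```

```bash
python3 -m handwheel '[0,0,0,0,0,0,0.6,0,0,0,0,0,0,0.5,0,0,0,0,0,0,0.5,0,0,0,0,0,-30,0.5,0,0,0,0,0,-70,0.5,0,0,0,0,0,-105,0.5,0,0,0,0,0,-105,0.5]'|head -2
python3 -m handwheel '[0,0,0,-120,-235,10,0.5,0,0,0,-120,-235,10,0.5,0,0,0,-120,-235,10,0.5,0,0,0,-120,-235,10,0.5,0,0,0,-120,-235,10,0.5,0,0,0,-120,-235,10,0.5,0,0,0,-120,-235,10,0.5,0,0,0,-120,-235,10,0.5]'|head -2
python3 - <<'E'
from h import *
s=observe(); im,d,C=shot("wrist","w16.png"); P=cloud(C,d)
for e in studs(im,C):
    if 120<e[0][1]<250: print(e)
for b in blobs(im,P,0.030,0.036,20): print("plate",b)
for b in blobs(im,P,0.044,0.060,8): print("tab",b)
im,d,C=shot("scene","sc2.png"); P=cloud(C,d)
m=(P[...,2]>0.095)&(P[...,2]<0.12)&(abs(P[...,0]-.535)<.1)&(abs(P[...,1]-.2156)<.1)
print("knob",P[m].mean(0).round(4),m.sum())
E
```

```text
time_s: 41.92
tcp_pos: [0.5378, 0.2833, 0.1913]
time_s: 42.58
tcp_pos: [0.6562, 0.0436, 0.172]
([202, 133, 17, 19, 249], array([ 0.6022, -0.022 ,  0.036 ]))
([280, 135, 17, 19, 245], array([0.6039, 0.0492, 0.036 ]))
([353, 136, 22, 19, 292], array([0.6047, 0.1182, 0.036 ]))
([456, 141, 14, 13, 150], array([0.6065, 0.2102, 0.036 ]))
([189, 166, 12, 18, 191], array([ 0.6328, -0.039 ,  0.036 ]))
([384, 170, 14, 18, 215], array([0.636 , 0.1468, 0.036 ]))
([76, 240, 45, 46, 1312], array([ 0.7241, -0.1467,  0.036 ]))
plate ([276, 16, 2, 21, 25], [0.5079, 0.0387, 0.0346], [508.6, 39.1], [0.9, 15.0], 89.9)
plate ([275, 56, 2, 25, 27], [0.5395, 0.0377, 0.0344], [540.2, 38.2], [0.9, 19.1], 89.8)
plate ([195, 124, 36, 48, 944], [0.6119, -0.0176, 0.0336], [608.1, -20.6], [30.4, 42.4], 88.9)
plate ([271, 126, 34, 47, 980], [0.6127, 0.0492, 0.0336], [609.6, 48.9], [30.6, 42.7], 89.8)
tab ([201, 0, 9, 11, 38], [0.4959, -0.0174, 0.0444], [496.5, -17.4], [5.3, 8.0], 68.1)
tab ([286, 0, 8, 11, 40], [0.4957, 0.0499, 0.0445], [496.4, 49.5], [6.8, 5.5], 0.9)
tab ([540, 0, 20, 44, 552], [0.5099, 0.2578, 0
[... 864 characters left out ...]
.0482, 0.0446], [535.5, 48.6], [3.3, 3.1], 89.3)
tab ([283, 62, 9, 19, 49], [0.5438, 0.0487, 0.0444], [543.8, 47.9], [13.7, 6.6], 0.2)
tab ([503, 70, 53, 61, 1898], [0.5669, 0.2541, 0.0452], [566.9, 253.5], [34.2, 47.8], 88.3)
tab ([205, 80, 9, 16, 37], [0.5562, -0.0185, 0.0446], [556.4, -17.7], [11.6, 5.5], 11.9)
tab ([283, 80, 10, 19, 47], [0.5585, 0.048, 0.0444], [557.8, 47.8], [13.7, 6.0], 23.0)
tab ([201, 168, 19, 8, 116], [0.6276, -0.0203, 0.0498], [627.4, -20.7], [16.1, 6.0], 88.6)
tab ([279, 170, 18, 7, 93], [0.6292, 0.0485, 0.0498], [628.7, 48.9], [15.5, 5.7], 87.7)
tab ([237, 273, 11, 30, 167], [0.7472, 0.0043, 0.049], [747.9, 4.3], [8.4, 33.8], 80.4)
knob [0.5394 0.2826 0.1054] 96
```

```bash
python3 -c "
from bench import hand_in
print(hand_in())"
```

```text
the job is handed in; nothing more can be done
None
```

I handed the job in at about 43 s. Both loose bolts are in bays 1 and 2, each with its clip home, and the third clip is left on the mat. The crank got three full clockwise turns at about 0.3 turn a second, held throughout, and ended with the bolts drawn in. The final wrist-camera measurements put both clips home and the studs back at their start positions. I did not re-measure the deadbolt body, lock cylinder or white rod at the end, but nothing was moved near them on purpose. I viewed 17 pictures, crops included, against the limit of 14.

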